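# Get the wax tin out from behind the finish bottles

## Task

Time to wax the oak panel, but the yellow wax tin is boxed in at the back of the plywood caddy: first stand all three bottles (amber, white, blue) together in the grey drip tray, then stand the tin on the cork mat beside the panel, wholly on the cork. Finally put each bottle back in the caddy on the very spot where it stood at the start. Carry everything upright and set it down gently without dropping it, and leave the hammer, the screw jar and the oak offcut where they lie.

Things in the scene. Friction and masses are not known exactly. Their poses are not given: they have to be found in the camera images.
- amber_cap (a point): Amber bottle of oil with a black cap and a pale label; loose, round and closed, 164 mm tall, about 0.4 kg. Body 56 mm in diameter with straight wall up to 112 mm, then a shoulder narrowing to a 26 mm neck that starts 42 mm below the top; the top 32 mm is a cylindrical cap 34 mm in diameter, the place to hold it. This point lies on the axis inside the cap, 149 mm above the foot and 15 mm below the top. z is the bottle's axis, up when it stands
- glue_cap (a point): White bottle of wood glue with an orange cap and a yellow-orange band; loose, round and closed, 170 mm tall, about 0.4 kg. Body 56 mm in diameter with straight wall up to 112 mm, then a shoulder narrowing to a 24 mm neck that starts 42 mm below the top; the top 32 mm is a cylindrical cap 32 mm in diameter, the place to hold it. This point lies on the axis inside the cap, 155 mm above the foot and 15 mm below the top. z is the bottle's axis, up when it stands
- varnish_cap (a point): Blue varnish can with bright metal rims, a silver band and a red cap; loose, round and closed, 162 mm tall, about 0.4 kg. Body 58 mm in diameter with straight wall up to 116 mm, then a shoulder narrowing to a 28 mm neck that starts 42 mm below the top; the top 32 mm is a cylindrical cap 36 mm in diameter, the place to hold it. This point lies on the axis inside the cap, 147 mm above the foot and 15 mm below the top. z is the bottle's axis, up when it stands
- wax_mid (a point): Low round wax tin, yellow with a brass-coloured lid rim, loose, 58 mm in diameter (59 mm at the lid), 44 mm high, about 0.2 kg. It stands at the back of the caddy with the amber, white and blue bottles only about 10 mm away from it in front and on both sides. This point is its centre, half-way up; z is its axis
- caddy: Low plywood caddy, fixed to the bench: an open tray, outside 190 mm along its x by 240 mm along its y, walls 10 mm thick and 32 mm high, inner floor 10 mm above the bench. Origin: centre of its underside on the bench. Its x points to its back, away from the robot. The three bottles and the wax tin stand on its floor, the bottles in three places around the tin (which bottle stands where varies); the tin is about 22 mm from the origin towards the back
- tray: Grey rectangular drip tray, fixed, empty: outside 270 mm along its x by 120 mm along its y, rim 4 mm thick and 12 mm high, floor 4 mm above the bench, with thin dark lines across. Origin: centre of its underside on the bench. It lies on one side of the caddy, left or right
- cork_top (a point): Round cork mat, fixed, 100 mm in diameter, 5 mm thick, with a thin black rubber edge lower than its top (106 mm over all), on the other side of the caddy. This point is the centre of its top face. A framed oak panel (130 by 116 mm) lies beside it on four small orange cones, its near edge 80 mm from this point in the direction of this point's x axis, its top 36 mm above the bench; panel and cork are fixed
- hammer: Hammer with a red handle, loose, lying on the bench beyond the caddy: a bystander. Origin at the underside of the tool
- screws: Small brass-coloured jar with a steel lid, 56 mm in diameter, 62 mm high, loose, on the bench beyond the caddy: a bystander. Origin: centre of its underside
- offcut: Flat oak offcut, 50 by 130 by 18 mm, loose, lying on the bench near the robot: a bystander. Origin: centre of its underside
Not all that is in view belongs to the job. Leave any green look-alike of the part that bears amber_cap alone.

How it is judged:
By the outcome, as a careful person would: the job done as asked, in the order asked, and still so for the second after the job is handed in, with the robot touching nothing.
It also fails if it takes over 128 s, if anything falls off the work surface, if the arm or the gripper's body presses on something with over 40 N, if the wrist force passes 120 N, or if a joint passes its speed limit or range.

## Robot

A 6-joint arm with a two-finger parallel gripper is mounted at the origin on the work surface. World frame = base frame: x ahead of the robot, y to its left, z up, the work surface at z = 0. Lengths are in m, angles in rad, forces in N, time in s.
With the tool pointing down it reaches from about 0.35 to 0.975 m from the base axis. Payload 4.9 kg.
Tool frame: the origin (TCP) lies midway between the tips of the shut fingers; the grasp point (between the pads) lies 19 mm behind it; z points along the fingers, y is the direction in which the jaws open and shut (so a half turn about z gives the same grasp; the last joint's range is limited). The gripper opens to 85 mm and grips with 20 to 120 N. Pads are 22 mm wide; open, the fingers measure 114 mm over their backs; the gripper's body (76 mm by 85 mm) begins 54 mm behind the grasp point. The pads swing forward as they close: fully open they stand 13 mm farther back than shut.
Start: joints at [-1.437, 0.053, 1.613, -0, 1.476, -0.119], TCP at [0.156, -0.605, 0.208] pointing down, gripper open.
Joint ranges: [-3.01, 3.01], [-1.01, 2.22], [0.06, 2.58], [-1.02, 4.17], [0.09, 2.62], [-3.14, 3.14]. Speed limits (rad/s): [2.57, 2.57, 3.14, 3.14, 3.14, 3.14].

## Interface

Orientations are given as a rotation vector (axis times angle).
In Python, from station import ctrl gives the robot as it stands.
- The arm moves only by the tool play_rows, never from a script. Its argument "motion" is a list that holds one entry, the list of rows, each a list of 7 numbers: the closure, from -1 (fully open) to 1 (shut), then the shift along the tool's x, y, z in cm, then the turn, a rotation vector about the tool's x, y, z in degrees. A call has 1 to 20 rows; each row is the pose to reach, as a shift and turn from the pose measured when the call began, along the tool's axes at that moment; what a row does not reach only later rows make up. A row lasts 1/8 s, in which the tool goes at most 62.5 mm and 10.7 degrees, less where a joint would pass 70% of its speed; a pose out of reach is approached as far as the arm can. A call with a gripper value outside its range is refused whole. The fingers move at their own pace and stop on an object; "newtons" is the grip in N (left out, the last holds). Time passes only in rows, so rows that repeat a pose let the fingers close. It gives the time, the measured TCP pose, the force and the opening at its end, in the units of the state.
- ctrl.get_obs(): the state, without advancing time (a new reading comes with each control period).
- ctrl.get_image(name): name is "side" or "top"; returns a dict with "color" (480x640x3 uint8, red, green, blue), "mtx" (3x3 intrinsics, pixels), "T" (4x4, takes a point from camera to world coordinates). Camera axes: x right, y up, looking along -z (the intrinsics and any distortion apply to the point x, -y, -z); pixel columns grow to the right and rows downward; lengths in m; the calibration is good to about 2 mm. A picture is of the moment at which its call begins. There is no depth.
- ctrl.finish_job(): hands the job in, once; it reports no verdict.
The state is a dict: "t": time; "q": joint angles; "dq": joint speeds; "effort": joint torques, N m; "tool_pos": TCP position; "tool_rot": TCP orientation; "contact_force": force on the tool from outside, world axes, zero at the start; "wrist_torque": the same for the moment, N m; "opening": finger opening in m.
Only numpy, scipy, OpenCV 4.12 (cv2) and the standard library are available. Lean on these libraries where they do the work, as an engineer would, in place of code of your own. Each camera call takes 0.05 s, during which the arm holds its last target.

## Working session

There is one attempt and no reset: what is moved stays moved. The work goes in short steps, Python scripts to look and compute and a tool call to move; the robot and the scene stay as the last step left them, time stands still between calls to the robot, and variables do not carry over. Pictures are saved under pics/ and viewed, and the job is handed in when it is done.

Besides the shell and the picture viewer there is one more tool, called after "Request:" in YAML: its name, and indented under it one key for each argument. play_rows: Moves the arm, as the interface text tells. Its arguments: {"type":"object","properties":{"motion":{"type":"array"},"newtons":{"type":"number"}},"required":["motion"]}

```bash
mkdir -p pics; ls
python3 - <<'E'
from station import ctrl
import cv2
o=ctrl.get_obs(); print({k:o[k] for k in('t','tool_pos','tool_rot','opening','contact_force')})
for n in('top','side'):
    i=ctrl.get_image(n); cv2.imwrite(f'pics/{n}0.png',i['color'][:,:,::-1]); print(n,i['mtx'],i['T'],i.keys())
E
```

```text
pics
{'t': 0.0, 'tool_pos': array([ 0.1562232 , -0.60445113,  0.20715302]), 'tool_rot': array([-3.11444643e+00, -3.95726903e-01,  2.55903712e-06]), 'opening': 0.0848424607596042, 'contact_force': array([-0.38631669,  0.23169389,  0.73688123])}
top [[488.16409599   0.         320.20795874]
 [  0.         488.16409599 237.66674455]
 [  0.           0.           1.        ]] [[ 0.01239108  0.9860983  -0.16570037  0.45299496]
 [-0.99915084  0.01872243  0.03670237  0.02679285]
 [ 0.03929446  0.16510488  0.98549293  0.97061918]
 [ 0.          0.          0.          1.        ]] dict_keys(['color', 'mtx', 'T'])
side [[560.07071021   0.         316.24934903]
 [  0.         560.07071021 231.45142088]
 [  0.           0.           1.        ]] [[-0.82342988  0.29595882 -0.48411941  0.07098835]
 [-0.56728031 -0.41059059  0.71386862  0.72180469]
 [ 0.01250084  0.86245217  0.50598418  0.65202224]
 [ 0.          0.          0.          1.        ]] dict_keys(['color', 'mtx', 'T'])
```

View pics/top0.png

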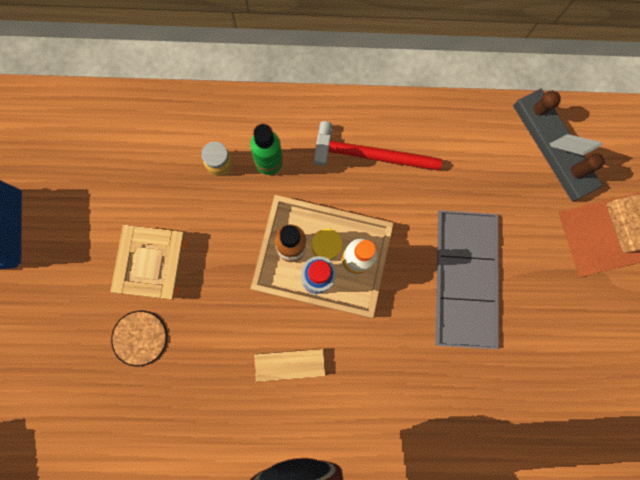

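View pics/side0.png

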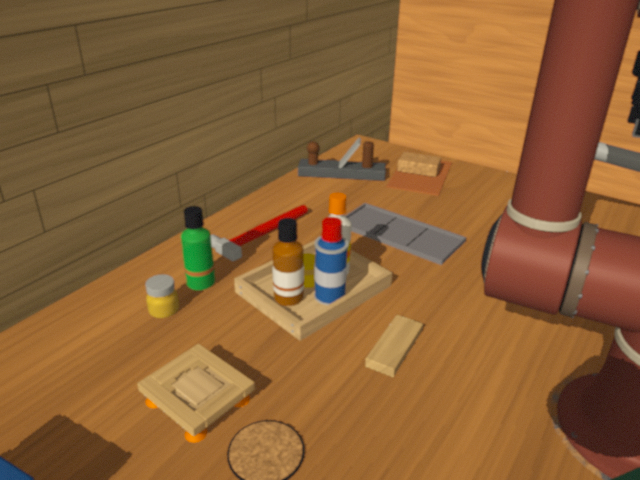

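```bash
cat > h.py <<'E'
from station import ctrl
import cv2,numpy as np
from scipy.spatial.transform import Rotation as R
D=np.diag([1,-1,-1.])
def ray(im,uv):
    d=im['T'][:3,:3]@D@np.linalg.inv(im['mtx'])@np.array([uv[0],uv[1],1.])
    return im['T'][:3,3],d/np.linalg.norm(d)
def plane(im,uv,z):
    o,d=ray(im,uv); return o+d*(z-o[2])/d[2]
def proj(im,p):
    c=im['T'][:3,:3].T@(np.asarray(p)-im['T'][:3,3]); c=im['mtx']@(D@c); return c[:2]/c[2]
def tri(rs):
    A=0;b=0
    for o,d in rs:
        P=np.eye(3)-np.outer(d,d); A=A+P; b=b+P@o
    p=np.linalg.solve(A,b); return p,[np.linalg.norm((np.eye(3)-np.outer(d,d))@(p-o)) for o,d in rs]
def mask(im,lo,hi,box):
    h=cv2.cvtColor(im['color'],cv2.COLOR_RGB2HSV); m=cv2.inRange(h,np.array(lo),np.array(hi))
    z=np.zeros_like(m); x0,y0,x1,y1=box; z[y0:y1,x0:x1]=m[y0:y1,x0:x1]; return z
def blobs(m,a=15):
    n,l,s,c=cv2.connectedComponentsWithStats(m); return [(s[i][4],c[i].round(1),s[i][:4]) for i in range(1,n) if s[i][4]>=a]
def move_to(p):
    "shift in cm in tool axes from the current pose to world p, and turn to yaw 0"
    o=ctrl.get_obs(); r=R.from_rotvec(o['tool_rot'])
    print('t',o['t'],'pos',o['tool_pos'].round(4),'rot',o['tool_rot'].round(4),'shift cm',(r.inv().apply(np.asarray(p)-o['tool_pos'])*100).round(2),'turn deg',np.degrees((r.inv()*R.from_rotvec([np.pi,0,0])).as_rotvec()).round(2))
E
python3 - <<'E'
from h import *
t=ctrl.get_image('top');s=ctrl.get_image('side')
np.save('pics/t0.npy',t['color'])
for n,im,box in(('t',t,(255,200,395,310)),('s',s,(235,170,395,330))):
    for c,lo,hi in(('red',(0,200,120),(4,255,255)),('red2',(175,200,120),(180,255,255)),('orange',(8,210,180),(16,255,255)),('black',(0,0,0),(180,255,45)),('blue',(100,150,60),(125,255,255)),('yellow',(22,180,60),(34,255,255))):
        print(n,c,blobs(mask(im,lo,hi,box)))
a=cv2.resize(t['color'][180:330,240:410],None,fx=4.5,fy=4,interpolation=2)
cv2.imwrite('pics/c_t.png',a[:,:,::-1])
a=cv2.resize(s['color'][170:340,230:400],None,fx=3.5,fy=3.5,interpolation=2)
cv2.imwrite('pics/c_s.png',a[:,:,::-1])
E
```

```text
t red [(np.int32(340), array([319. , 271.7]), array([309, 261,  21,  22], dtype=int32))]
t red2 []
t orange [(np.int32(283), array([364.4, 249.9]), array([355, 240,  20,  20], dtype=int32))]
t black [(np.int32(333), array([289.8, 235.9]), array([281, 226,  19,  21], dtype=int32))]
t blue [(np.int32(91), array([315.8, 279.3]), array([305, 263,  28,  24], dtype=int32))]
t yellow [(np.int32(663), array([326.6, 243.1]), array([312, 229,  30,  30], dtype=int32))]
s red [(np.int32(381), array([279.7, 219.8]), array([249, 206,  58,  27], dtype=int32)), (np.int32(372), array([331.2, 229.2]), array([322, 218,  19,  23], dtype=int32)), (np.int32(32), array([239.8, 236.8]), array([235, 233,  12,   9], dtype=int32))]
s red2 []
s orange [(np.int32(299), array([336.1, 202.4]), array([328, 192,  18,  22], dtype=int32))]
s black [(np.int32(338), array([287.3, 229.9]), array([279, 219,  17,  23], dtype=int32))]
s blue [(np.int32(120), array([330.9, 244.9]), array([319, 241,  25,   8], dtype=int32)), (np.int32(456), array([330.4, 262. ]), array([317, 252,  28,  20], dtype=int32)), (np.int32(304), array([328.7, 293.3]), array([316, 285,  28,  17], dtype=int32))]
s yellow [(np.int32(169), array([308.2, 261.5]), array([303, 253,  11,  19], dtype=int32)), (np.int32(122), array([308.5, 280.3]), array([304, 273,  10,  15], dtype=int32))]
```

View pics/c_t.png

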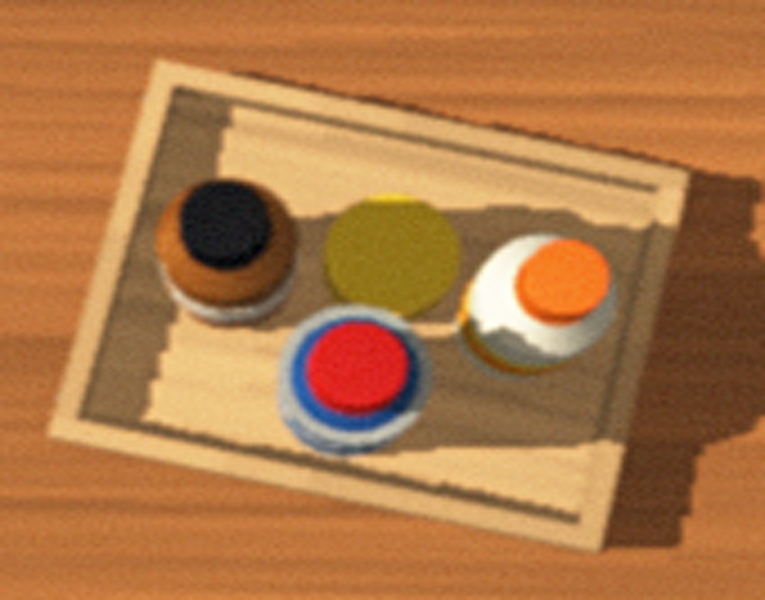

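View pics/c_s.png

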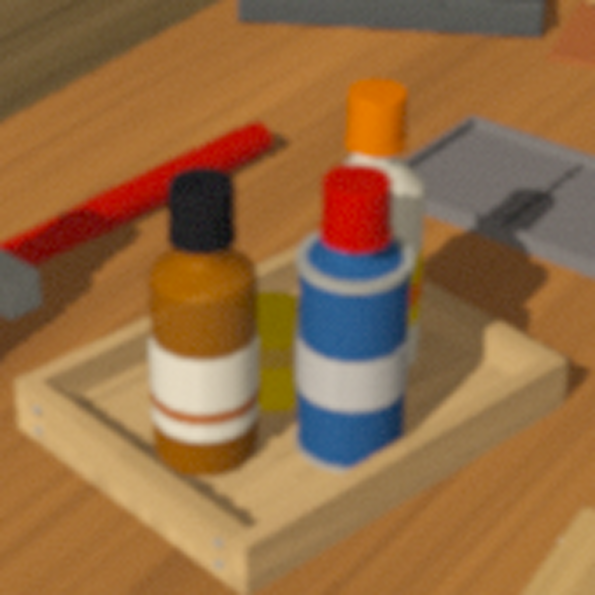

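The amber bottle is at top pixel (290,236). The green look-alike at (265,145) and the jar at (215,158) are not wanted. The tin is at (327,243), the white bottle at (364,250) and the blue can at (319,272). The cork mat is at (139,338), not the cork block at (625,225).

Run:
```python
from h import *
t=ctrl.get_image('top');s=ctrl.get_image('side')
for n,a,b,top in(('amber',(289.8,235.9),(287.3,229.9),.174),('white',(364.4,249.9),(336.1,202.4),.180),('blue',(319,271.7),(331.2,229.2),.172)):
    p,e=tri([ray(t,a),ray(s,b)]); print(n,'tri',p.round(4),np.round(e,4),'exp z',top-.015,'top-plane',plane(t,a,top-.003).round(4),'side',plane(s,b,top-.015).round(4))
print('tin top',plane(t,(326.6,243.1),.054))
# cork: dark+cork region ; tray ; caddy
im=t
g=mask(t,(0,0,60),(180,60,140),(425,200,510,360)); g=cv2.morphologyEx(g,cv2.MORPH_CLOSE,np.ones((7,7)))
c=max(cv2.findContours(g,0,2)[0],key=cv2.contourArea); r=cv2.minAreaRect(c); print('tray',r); 
for q in cv2.boxPoints(r): print(plane(t,q,.012).round(4))
print('tray c',plane(t,r[0],.012).round(4))
h=cv2.cvtColor(t['color'],cv2.COLOR_RGB2HSV); print('cork hsv',h[325:350:8,125:155:8].reshape(-1,3).tolist(),'wood',h[400,150],h[338,185])
a=cv2.resize(t['color'][220:380,100:240],None,fx=4,fy=3.7,interpolation=2);cv2.imwrite('pics/c_cork.png',a[:,:,::-1])
# caddy top rim corners by hand from crop (4.5x,4x from 240,180)
for q in((157,60),(690,170),(602,550),(48,435)): print('caddy',plane(t,(240+q[0]/4.5,180+q[1]/4),.032).round(4))
```

```text
amber tri [0.5911 0.0474 0.1558] [0.0011 0.0011] exp z 0.15899999999999997 top-plane [0.5895 0.0475 0.171 ] side [0.5868 0.0514 0.159 ]
white tri [ 0.569  -0.0777  0.1642] [0.0002 0.0002] exp z 0.16499999999999998 top-plane [ 0.5674 -0.0759  0.177 ] side [ 0.568  -0.0764  0.165 ]
blue tri [ 0.5316 -0.0028  0.1537] [0.0009 0.0009] exp z 0.15699999999999997 top-plane [ 0.5309 -0.0018  0.169 ] side [0.5277 0.0016 0.157 ]
tin top [ 0.59686446 -0.01964455  0.054     ]
tray ((467.4234619140625, 279.4757385253906), (61.2542839050293, 136.2761688232422), 0.8814040422439575)
[ 0.4033 -0.2357  0.012 ]
[ 0.6739 -0.2473  0.012 ]
[ 0.6746 -0.3735  0.012 ]
[ 0.4028 -0.356   0.012 ]
tray c [ 0.5355 -0.3028  0.012 ]
cork hsv [[14, 145, 200], [13, 150, 190], [14, 151, 198], [14, 151, 199], [15, 152, 217], [16, 150, 233], [15, 153, 205], [15, 156, 191], [15, 153, 206], [15, 156, 211], [15, 152, 218], [15, 157, 217], [15, 156, 199], [14, 150, 197], [14, 157, 180], [14, 154, 195]] wood [ 12 175 186] [ 13 165 207]
caddy [0.6944 0.0823 0.032 ]
caddy [ 0.6439 -0.1522  0.032 ]
caddy [ 0.4584 -0.1123  0.032 ]
caddy [0.5095 0.1233 0.032 ]
```

View pics/c_cork.png

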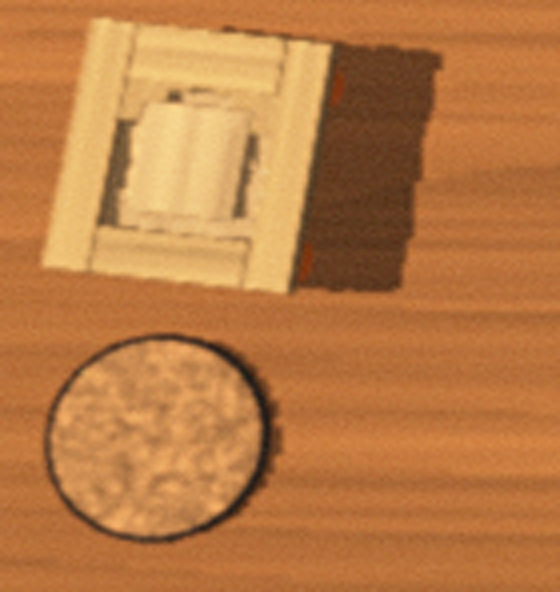

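Run:
```python
from h import *
t=ctrl.get_image('top')
print('cork',plane(t,(139.25,338.4),.004))
print('panel near edge mid',[plane(t,(100+a/4,220+b/3.7),.036).round(4) for a,b in((42,265),(293,293))])
g=cv2.imread('pics/top0.png',0)
move_to((.568,-.0765,.26))
```

```text
cork [0.41338582 0.33507264 0.004     ]
panel near edge mid [array([0.5001, 0.3843, 0.036 ]), array([0.4876, 0.267 , 0.036 ])]
t 0.35 pos [ 0.1563 -0.605   0.2082] rot [-3.1161 -0.396  -0.    ] shift cm [ 53.08 -40.87  -5.16] turn deg [-0.03 -0.   14.48]
```

Request:
play_rows:
  motion:
    - [[-1, 1, -0.8, -1, 0, 0, 2], [-1, 4, -3, -2, 0, 0, 5], [-1, 8, -6, -3, 0, 0, 8], [-1, 12, -9, -4, 0, 0, 11], [-1, 16, -12.3, -5, 0, 0, 13], [-1, 20, -15.4, -5.2, 0, 0, 14.5], [-1, 24, -18.5, -5.2, 0, 0, 14.5], [-1, 28, -21.5, -5.2, 0, 0, 14.5], [-1, 32, -24.6, -5.2, 0, 0, 14.5], [-1, 36, -27.7, -5.2, 0, 0, 14.5], [-1, 40, -30.8, -5.2, 0, 0, 14.5], [-1, 44, -33.9, -5.2, 0, 0, 14.5], [-1, 48, -37, -5.2, 0, 0, 14.5], [-1, 51, -39.3, -5.2, 0, 0, 14.5], [-1, 52.5, -40.4, -5.2, 0, 0, 14.5], [-1, 53.1, -40.9, -5.2, 0, 0, 14.5], [-1, 53.1, -40.9, -5.2, 0, 0, 14.5], [-1, 53.1, -40.9, -5.2, 0, 0, 14.5]]
  newtons: 50

```text
t: 2.6
tool_pos: [0.5677, -0.0772, 0.2604]
tool_rot: [-3.141, 0.003, 0.0]
contact_force: [0.3, -1.2, -0.6]
opening: 0.0853
```

Run:
```python
from h import *
move_to((.568,-.0765,.144))
t=ctrl.get_image('top');cv2.imwrite('pics/t1.png',t['color'][:,:,::-1])
t=ctrl.get_image('side');cv2.imwrite('pics/s1.png',t['color'][:,:,::-1])
```

```text
t 2.6 pos [ 0.5677 -0.0772  0.2604] rot [-3.1414e+00  2.6000e-03  2.0000e-04] shift cm [ 0.03 -0.06 11.64] turn deg [-0.01  0.01 -0.09]
```

View pics/s1.png

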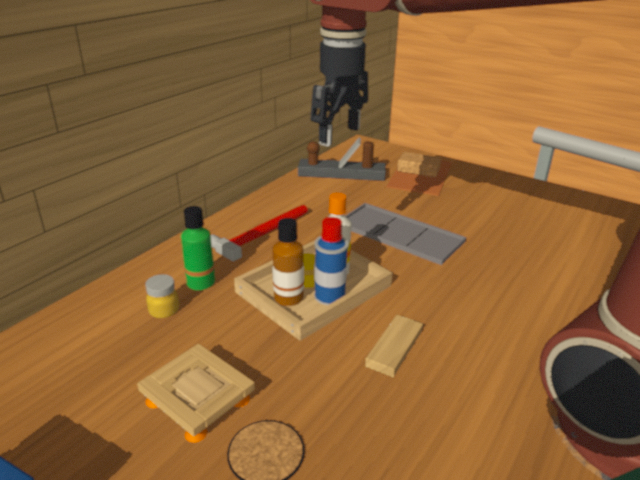

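Request:
play_rows:
  motion:
    - [[-1, 0, -0.05, 3, 0, 0, 0], [-1, 0, -0.05, 6, 0, 0, 0], [-1, 0, -0.05, 9, 0, 0, 0], [-1, 0, -0.05, 11, 0, 0, 0], [-1, 0, -0.05, 11.6, 0, 0, 0], [-1, 0, -0.05, 11.6, 0, 0, 0], [-0.6, 0, -0.05, 11.6, 0, 0, 0], [-0.2, 0, -0.05, 11.6, 0, 0, 0], [0, 0, -0.05, 11.6, 0, 0, 0], [0.1, 0, -0.05, 11.6, 0, 0, 0]]

```text
t: 3.95
tool_pos: [0.5679, -0.0765, 0.1447]
tool_rot: [-3.141, 0.003, -0.001]
contact_force: [0.4, -0.1, -0.1]
opening: 0.0383
```

Run:
```python
from h import *
move_to((.568,-.0765,.144))
for n in('top','side'):
    t=ctrl.get_image(n);b=(slice(180,330),slice(230,430)) if n=='top' else (slice(120,330),slice(230,430))
    cv2.imwrite(f'pics/{n}2.png',cv2.resize(t['color'][b],None,fx=2.8,fy=2.8,interpolation=2)[:,:,::-1])
print(ctrl.get_obs()['opening'],ctrl.get_obs()['contact_force'])
```

```text
t 3.95 pos [ 0.5679 -0.0765  0.1447] rot [-3.1414e+00  2.6000e-03 -7.0000e-04] shift cm [ 0.01 -0.    0.07] turn deg [-0.01 -0.02 -0.09]
0.03861974267758081 [-0.90506834 -0.6075     -0.65027065]
```

View pics/side2.png

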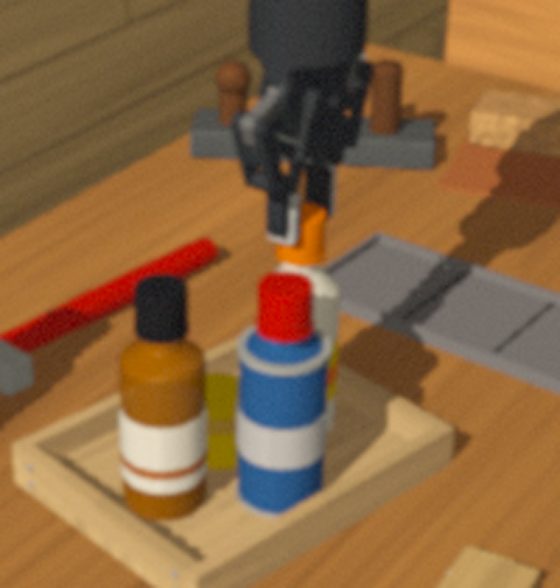

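View pics/top2.png

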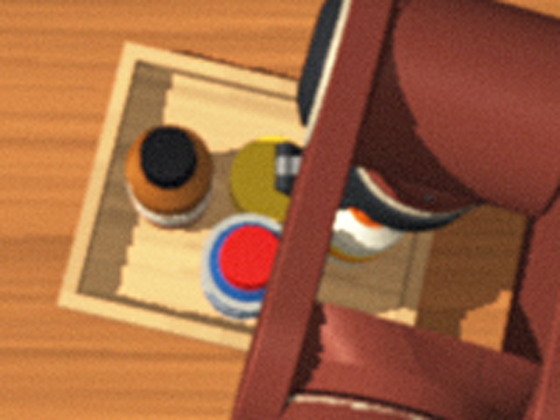

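Request:
play_rows:
  motion:
    - [[0.2, 0, 0, 0, 0, 0, 0], [0.3, 0, 0, 0, 0, 0, 0], [0.5, 0, 0, 0, 0, 0, 0], [1, 0, 0, 0, 0, 0, 0], [1, 0, 0, 0, 0, 0, 0]]
  newtons: 50

```text
t: 4.68
tool_pos: [0.5679, -0.0766, 0.1448]
tool_rot: [-3.142, 0.003, -0.001]
contact_force: [-1.1, -0.3, 1.9]
opening: 0.03
```

Request:
play_rows:
  motion:
    - [[1, 0, 0, -0.5, 0, 0, 0], [1, 0, 0, -1.5, 0, 0, 0], [1, 0, 0, -3.5, 0, 0, 0], [1, 0, 0, -5.5, 0, 0, 0], [1, 0, 0, -7, 0, 0, 0], [1, 0.3, 1, -8, 0, 0, 0], [1, 0.7, 3, -8, 0, 0, 0], [1, 1.3, 6, -8, 0, 0, 0], [1, 2.1, 9, -8, 0, 0, 0], [1, 2.9, 12, -8, 0, 0, 0], [1, 3.6, 15, -8, 0, 0, 0], [1, 4.3, 18, -8, 0, 0, 0], [1, 5, 21, -8, 0, 0, 0], [1, 5.4, 22.5, -8, 0, 0, 0], [1, 5.5, 23, -8, 0, 0, 0], [1, 5.5, 23, -8, 0, 0, 0], [1, 5.5, 23, -8, 0, 0, 0]]

```text
t: 6.8
tool_pos: [0.6225, -0.3057, 0.2249]
tool_rot: [-3.141, 0.001, -0.001]
contact_force: [0.3, -0.3, -4.5]
opening: 0.0299
```

```bash
cat > look.py <<'E'
from h import *
import sys
def look(tag,tb=(180,230,330,430),sb=(120,230,330,430)):
    for n,b in(('top',tb),('side',sb)):
        t=ctrl.get_image(n); a=t['color'][b[0]:b[2],b[1]:b[3]]; f=min(700/a.shape[1],580/a.shape[0])
        cv2.imwrite(f'pics/{n}_{tag}.png',cv2.resize(a,None,fx=f,fy=f,interpolation=2)[:,:,::-1])
E
python3 - <<'E'
from look import *
move_to((.623,-.307,.1390)); look('3',(150,230,380,540),(80,150,330,480)); print(ctrl.get_obs()['contact_force'])
E
```

```text
t 6.8 pos [ 0.6225 -0.3057  0.2249] rot [-3.1412e+00  1.0000e-03 -6.0000e-04] shift cm [0.05 0.13 8.59] turn deg [-0.02 -0.02 -0.04]
[ 0.72313334  0.31014193 -4.450926  ]
```

View pics/side_3.png

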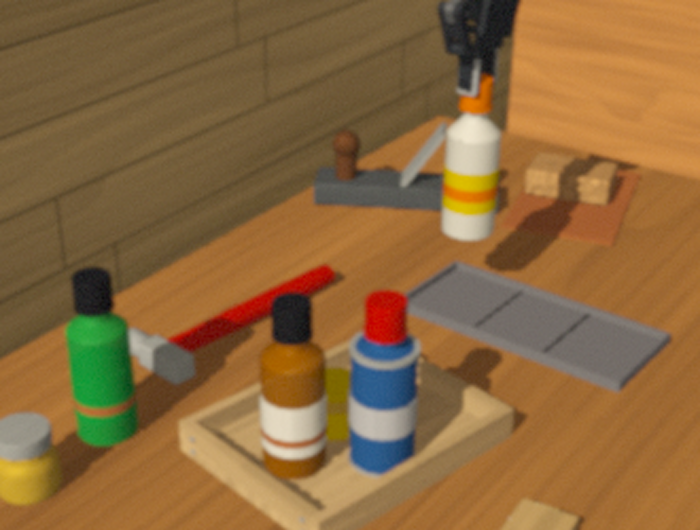

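View pics/top_3.png

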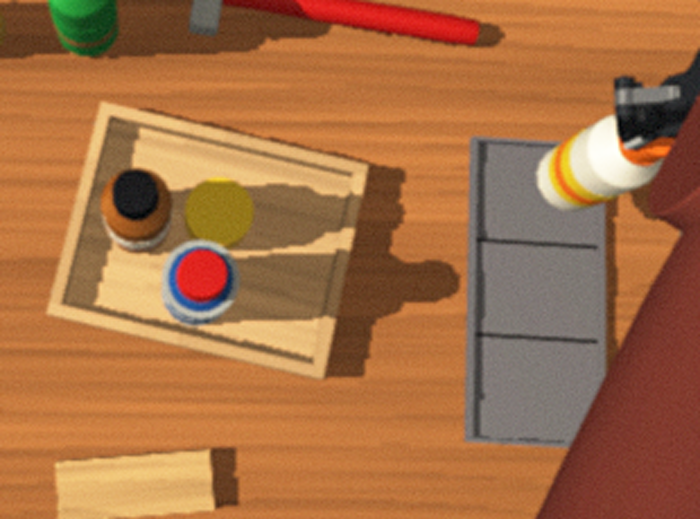

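Request:
play_rows:
  motion:
    - [[1, 0, 0.1, 2, 0, 0, 0], [1, 0, 0.1, 4.5, 0, 0, 0], [1, 0, 0.1, 6.5, 0, 0, 0], [1, 0, 0.1, 7.8, 0, 0, 0], [1, 0, 0.1, 8.3, 0, 0, 0], [1, 0, 0.1, 8.55, 0, 0, 0], [1, 0, 0.1, 8.6, 0, 0, 0], [1, 0, 0.1, 8.65, 0, 0, 0], [1, 0, 0.1, 8.65, 0, 0, 0]]

```text
t: 8.02
tool_pos: [0.6229, -0.307, 0.1391]
tool_rot: [3.141, -0.001, 0.002]
contact_force: [0.1, -1.0, -4.0]
opening: 0.0295
```

Request:
play_rows:
  motion:
    - [[1, 0, 0, 0.08, 0, 0, 0], [1, 0, 0, 0.14, 0, 0, 0], [1, 0, 0, 0.14, 0, 0, 0]]

```text
t: 8.4
tool_pos: [0.6233, -0.3072, 0.1389]
tool_rot: [3.141, -0.001, 0.004]
contact_force: [-0.3, 0.2, 0.3]
opening: 0.0296
```

Request:
play_rows:
  motion:
    - [[0.2, 0, 0, 0, 0, 0, 0], [0, 0, 0, 0, 0, 0, 0], [-0.5, 0, 0, 0, 0, 0, 0], [-1, 0, 0, 0, 0, 0, 0], [-1, 0, 0, -1, 0, 0, 0], [-1, 0, 0, -4, 0, 0, 0], [-1, 0, 0, -8, 0, 0, 0], [-1, -1, -3, -11, 0, 0, 0], [-1, -2.5, -8, -12, 0, 0, 0], [-1, -4, -13, -12, 0, 0, 0], [-1, -5.5, -18, -12, 0, 0, 0], [-1, -7, -23, -12, 0, 0, 0], [-1, -8.3, -27.5, -12, 0, 0, 0], [-1, -9.3, -30.6, -12, 0, 0, 0], [-1, -9.3, -30.6, -12, 0, 0, 0], [-1, -9.3, -30.6, -12, 0, 0, 0]]

```text
t: 10.4
tool_pos: [0.5305, -0.0015, 0.259]
tool_rot: [3.14, -0.001, 0.006]
contact_force: [-0.2, -0.6, -0.4]
opening: 0.0855
```

Run:
```python
from look import *
move_to((.5305,-.001,.136)); look('4',(150,230,380,540),(80,150,330,480)); print(ctrl.get_obs()['contact_force'])
```

```text
t 10.4 pos [ 0.5305 -0.0015  0.259 ] rot [ 3.1399e+00 -1.0000e-03  5.9000e-03] shift cm [-0.05 -0.07 12.3 ] turn deg [ 0.1  -0.22 -0.04]
[0.12355575 0.44526131 0.26233703]
```

View pics/side_4.png

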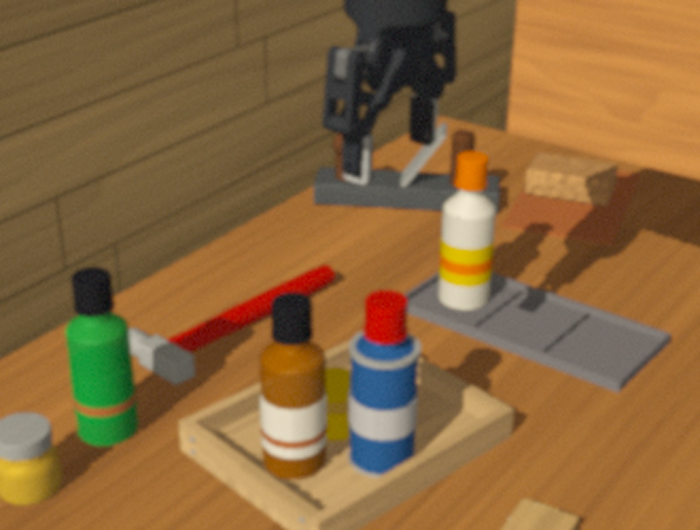

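View pics/top_4.png

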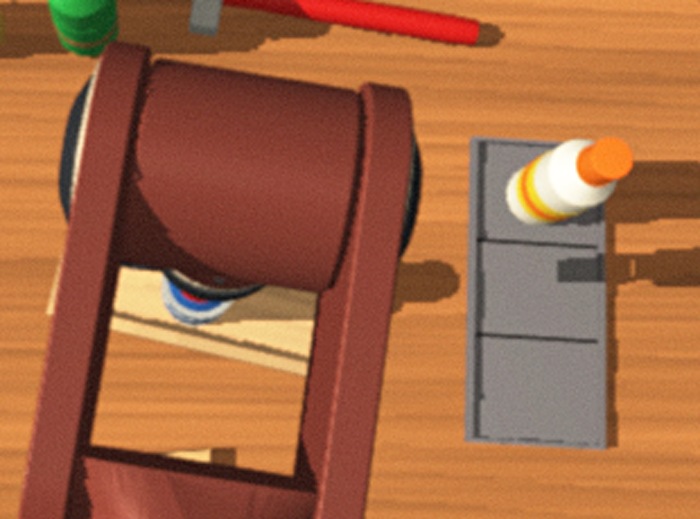

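Request:
play_rows:
  motion:
    - [[-1, 0, 0, 3, 0.1, -0.2, 0], [-1, -0.05, -0.05, 6, 0.1, -0.2, 0], [-1, -0.05, -0.05, 9, 0.1, -0.2, 0], [-1, -0.05, -0.05, 11.5, 0.1, -0.2, 0], [-1, -0.05, -0.05, 12.3, 0.1, -0.2, 0], [-1, -0.05, -0.05, 12.3, 0.1, -0.2, 0], [-0.6, -0.05, -0.05, 12.3, 0.1, -0.2, 0], [-0.2, -0.05, -0.05, 12.3, 0.1, -0.2, 0], [0, -0.05, -0.05, 12.3, 0.1, -0.2, 0], [0.1, -0.05, -0.05, 12.3, 0.1, -0.2, 0], [0.2, -0.05, -0.05, 12.3, 0.1, -0.2, 0], [0.3, -0.05, -0.05, 12.3, 0.1, -0.2, 0], [0.5, -0.05, -0.05, 12.3, 0.1, -0.2, 0], [1, -0.05, -0.05, 12.3, 0.1, -0.2, 0], [1, -0.05, -0.05, 12.3, 0.1, -0.2, 0]]

```text
t: 12.38
tool_pos: [0.5307, -0.0017, 0.1362]
tool_rot: [-3.141, 0.003, -0.001]
contact_force: [-1.1, 0.3, 5.3]
opening: 0.0339
```

Run:
```python
from look import *
move_to((.453,-.299,.13)); look('5'); print(ctrl.get_obs()['contact_force'])
```

```text
t 12.375 pos [ 0.5307 -0.0017  0.1362] rot [-3.1413e+00  2.8000e-03 -5.0000e-04] shift cm [-7.72 29.75  0.61] turn deg [-0.01 -0.02 -0.1 ]
[-1.36674574  0.68038715  4.55900494]
```

View pics/side_5.png

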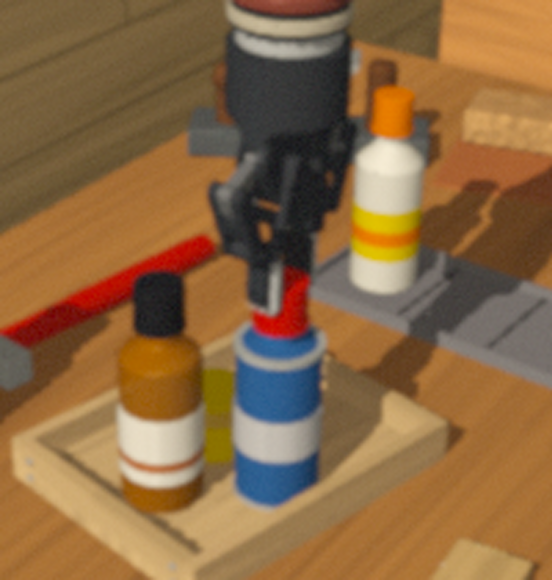

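Request:
play_rows:
  motion:
    - [[1, 0, 0, -0.5, 0, 0, 0], [1, 0, 0, -1.5, 0, 0, 0], [1, 0, 0, -3.5, 0, 0, 0], [1, 0, 0, -5.5, 0, 0, 0], [1, 0, 0, -7, 0, 0, 0], [1, -0.3, 1, -8, 0, 0, 0], [1, -0.8, 3, -8, 0, 0, 0], [1, -1.6, 6, -8, 0, 0, 0], [1, -2.4, 9, -8, 0, 0, 0], [1, -3.2, 12, -8, 0, 0, 0], [1, -4, 15, -8, 0, 0, 0], [1, -4.8, 18, -8, 0, 0, 0], [1, -5.6, 21, -8, 0, 0, 0], [1, -6.4, 24, -8, 0, 0, 0], [1, -7.2, 27, -8, 0, 0, 0], [1, -7.6, 29, -8, 0, 0, 0], [1, -7.7, 29.75, -8, 0, 0, 0], [1, -7.7, 29.75, -8, 0, 0, 0], [1, -7.7, 29.75, -8, 0, 0, 0]]

```text
t: 14.85
tool_pos: [0.4534, -0.2982, 0.216]
tool_rot: [-3.141, 0.001, -0.0]
contact_force: [0.3, 0.7, -4.5]
opening: 0.0342
```

Run:
```python
from look import *
move_to((.453,-.299,.1302));print(ctrl.get_obs()['contact_force'])
```

```text
t 14.85 pos [ 0.4534 -0.2982  0.216 ] rot [-3.1407e+00  1.2000e-03 -5.0000e-04] shift cm [-0.04  0.09  8.58] turn deg [-0.05 -0.02 -0.05]
[ 0.32275786  0.73473331 -4.49357773]
```

Request:
play_rows:
  motion:
    - [[1, 0, 0.1, 2, 0, 0, 0], [1, 0, 0.1, 4.5, 0, 0, 0], [1, 0, 0.1, 6.5, 0, 0, 0], [1, 0, 0.1, 7.8, 0, 0, 0], [1, 0, 0.1, 8.3, 0, 0, 0], [1, 0, 0.1, 8.55, 0, 0, 0], [1, 0, 0.1, 8.62, 0, 0, 0], [1, 0, 0.1, 8.68, 0, 0, 0], [1, 0, 0.1, 8.68, 0, 0, 0]]

```text
t: 15.98
tool_pos: [0.454, -0.2996, 0.1302]
tool_rot: [3.141, -0.001, 0.003]
contact_force: [-0.3, 0.0, -1.9]
opening: 0.0336
```

Request:
play_rows:
  motion:
    - [[1, 0, 0, 0.06, 0, 0, 0], [1, 0, 0, 0.06, 0, 0, 0], [0.2, 0, 0, 0.06, 0, 0, 0], [0, 0, 0, 0.06, 0, 0, 0], [-0.5, 0, 0, 0.05, 0, 0, 0], [-1, 0, 0, 0, 0, 0, 0], [-1, 0, 0, -1, 0, 0, 0], [-1, 0, 0, -4, 0, 0, 0], [-1, 0, 0, -8, 0, 0, 0], [-1, 1.5, -4, -11.5, 0, 0, 0], [-1, 3.4, -9, -13, 0, 0, 0], [-1, 5.4, -14, -13, 0, 0, 0], [-1, 7.4, -19, -13, 0, 0, 0], [-1, 9.4, -24, -13, 0, 0, 0], [-1, 11.4, -29, -13, 0, 0, 0], [-1, 12.8, -33, -13, 0, 0, 0], [-1, 13.5, -34.8, -13, 0, 0, 0], [-1, 13.5, -34.8, -13, 0, 0, 0], [-1, 13.5, -34.8, -13, 0, 0, 0]]

```text
t: 18.35
tool_pos: [0.5889, 0.0471, 0.2606]
tool_rot: [3.141, -0.003, 0.003]
contact_force: [-0.4, -0.4, -0.2]
opening: 0.0852
```

Run:
```python
from look import *
move_to((.589,.048,.138)); look('6',(150,230,380,540),(80,150,330,480)); print(ctrl.get_obs()['contact_force'])
```

```text
t 18.35 pos [0.5889 0.0471 0.2606] rot [ 3.1407e+00 -3.2000e-03  2.9000e-03] shift cm [-0.02 -0.1  12.26] turn deg [ 0.05 -0.11 -0.12]
[-0.50925388 -0.31280571 -0.15796855]
```

View pics/side_6.png

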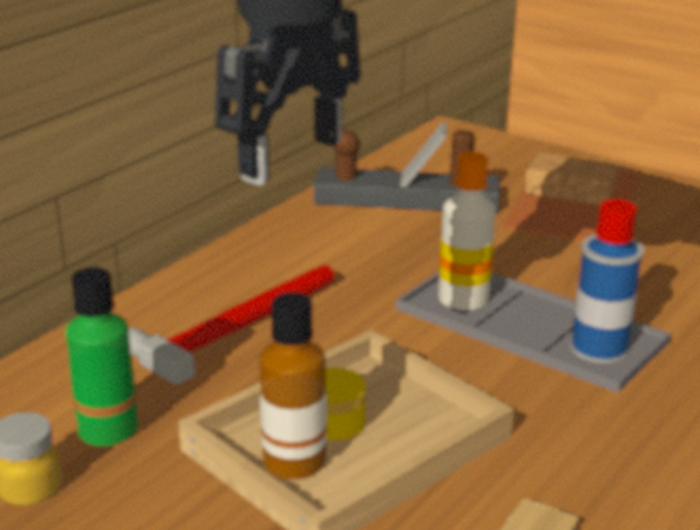

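View pics/top_6.png

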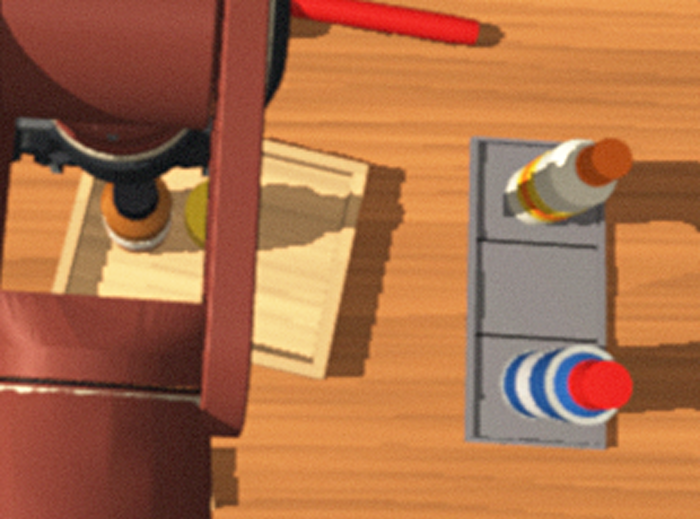

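Blue and white stand in the tray and the middle bay is free. Next is amber.

Request:
play_rows:
  motion:
    - [[-1, 0, 0, 3, 0, -0.1, 0], [-1, 0, -0.1, 6, 0, -0.1, 0], [-1, 0, -0.1, 9, 0, -0.1, 0], [-1, 0, -0.1, 11.5, 0, -0.1, 0], [-1, 0, -0.1, 12.25, 0, -0.1, 0], [-1, 0, -0.1, 12.25, 0, -0.1, 0], [-0.6, 0, -0.1, 12.25, 0, -0.1, 0], [-0.2, 0, -0.1, 12.25, 0, -0.1, 0], [0, 0, -0.1, 12.25, 0, -0.1, 0], [0.1, 0, -0.1, 12.25, 0, -0.1, 0], [0.2, 0, -0.1, 12.25, 0, -0.1, 0], [0.3, 0, -0.1, 12.25, 0, -0.1, 0], [0.5, 0, -0.1, 12.25, 0, -0.1, 0], [1, 0, -0.1, 12.25, 0, -0.1, 0], [1, 0, -0.1, 12.25, 0, -0.1, 0]]

```text
t: 20.32
tool_pos: [0.5894, 0.0481, 0.1385]
tool_rot: [3.141, -0.004, 0.001]
contact_force: [-0.2, 1.8, 4.7]
opening: 0.0315
```

Run:
```python
from look import *
move_to((.538,-.303,.132)); look('7'); print(ctrl.get_obs()['contact_force'])
```

```text
t 20.325 pos [0.5894 0.0481 0.1385] rot [ 3.1413e+00 -4.2000e-03  1.5000e-03] shift cm [-5.05 35.12  0.66] turn deg [ 0.01 -0.05 -0.15]
[0.11218166 1.35251607 4.3356668 ]
```

View pics/side_7.png

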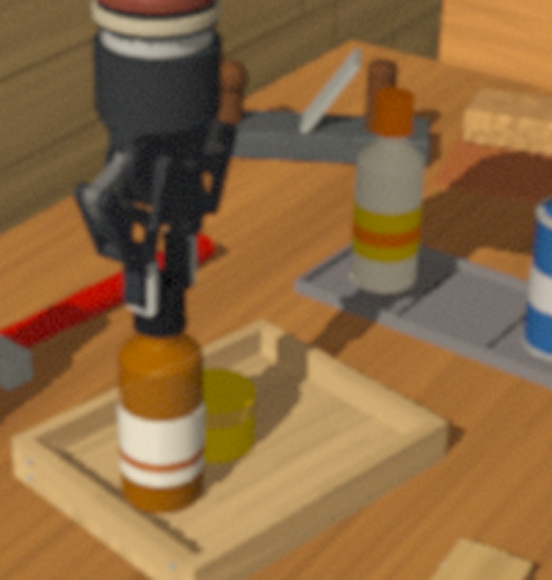

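Request:
play_rows:
  motion:
    - [[1, 0, 0, -0.5, 0, 0, 0], [1, 0, 0, -1.5, 0, 0, 0], [1, 0, 0, -3.5, 0, 0, 0], [1, 0, 0, -5.5, 0, 0, 0], [1, 0, 0, -7.5, 0, 0, 0], [1, -0.3, 1, -8.5, 0, 0, 0], [1, -0.8, 3, -8.5, 0, 0, 0], [1, -1.8, 7, -8.5, 0, 0, 0], [1, -2.8, 11, -8.5, 0, 0, 0], [1, -3.8, 15, -8.5, 0, 0, 0], [1, -4.6, 19, -8.5, 0, 0, 0], [1, -5.1, 23, -8.5, 0, 0, 0], [1, -5.1, 26, -8.5, 0, 0, 0], [1, -5.1, 29, -8.5, 0, 0, 0], [1, -5.1, 32, -8.5, 0, 0, 0], [1, -5.1, 34, -8.5, 0, 0, 0], [1, -5.1, 35.2, -8.5, 0, 0, 0], [1, -5.1, 35.2, -8.5, 0, 0, 0], [1, -5.1, 35.2, -8.5, 0, 0, 0]]

```text
t: 22.8
tool_pos: [0.5375, -0.303, 0.2234]
tool_rot: [-3.141, 0.003, -0.001]
contact_force: [0.6, 0.6, -4.2]
opening: 0.0317
```

Run:
```python
from look import *
move_to((.538,-.303,.1325));print(ctrl.get_obs()['contact_force'])
```

```text
t 22.8 pos [ 0.5375 -0.303   0.2234] rot [-3.1412e+00  2.9000e-03 -1.2000e-03] shift cm [0.05 0.01 9.09] turn deg [-0.02 -0.04 -0.11]
[ 0.60091193  0.56194362 -4.23358059]
```

Request:
play_rows:
  motion:
    - [[1, 0, 0, 2, 0, 0, 0], [1, 0, 0, 4.5, 0, 0, 0], [1, 0, 0, 7, 0, 0, 0], [1, 0, 0, 8.3, 0, 0, 0], [1, 0, 0, 8.8, 0, 0, 0], [1, 0, 0, 9.03, 0, 0, 0], [1, 0, 0, 9.1, 0, 0, 0], [1, 0, 0, 9.16, 0, 0, 0], [1, 0, 0, 9.18, 0, 0, 0], [1, 0, 0, 9.18, 0, 0, 0]]

```text
t: 24.05
tool_pos: [0.538, -0.3033, 0.1326]
tool_rot: [3.141, -0.003, 0.003]
contact_force: [-0.3, 0.7, -0.9]
opening: 0.0318
```

Request:
play_rows:
  motion:
    - [[1, 0, 0, 0.04, 0, 0, 0], [0.2, 0, 0, 0.04, 0, 0, 0], [0, 0, 0, 0.04, 0, 0, 0], [-0.5, 0, 0, 0.02, 0, 0, 0], [-1, 0, 0, 0, 0, 0, 0], [-1, 0, 0, -1, 0, 0, 0], [-1, 0, 0, -4, 0, 0, 0], [-1, 0, 0, -8, 0, 0, 0], [-1, 0.6, -3, -11, 0, 0, 0], [-1, 1.6, -8, -12.5, 0, 0, 0], [-1, 2.6, -13, -12.5, 0, 0, 0], [-1, 3.6, -18, -10.5, 0, 0, 0], [-1, 4.7, -23, -8.5, 0, 0, 0], [-1, 5.6, -27, -6, 0, 0, 0], [-1, 5.9, -28.4, -3, 0, 0, 0], [-1, 5.9, -28.4, 0, 0, 0, 0], [-1, 5.9, -28.4, 0, 0, 0, 0]]

```text
t: 26.18
tool_pos: [0.5957, -0.0188, 0.1302]
tool_rot: [-3.141, 0.002, 0.005]
contact_force: [-0.4, 0.4, 0.5]
opening: 0.0854
```

Run:
```python
from look import *
move_to((.597,-.0195,.012)); look('8',(150,230,380,540),(80,150,330,480)); print(ctrl.get_obs()['contact_force'])
```

```text
t 26.175 pos [ 0.5957 -0.0188  0.1302] rot [-3.1413e+00  2.2000e-03  4.9000e-03] shift cm [ 0.17  0.07 11.82] turn deg [-0.02  0.18 -0.08]
[0.19708978 0.14249436 1.52714513]
```

View pics/side_8.png

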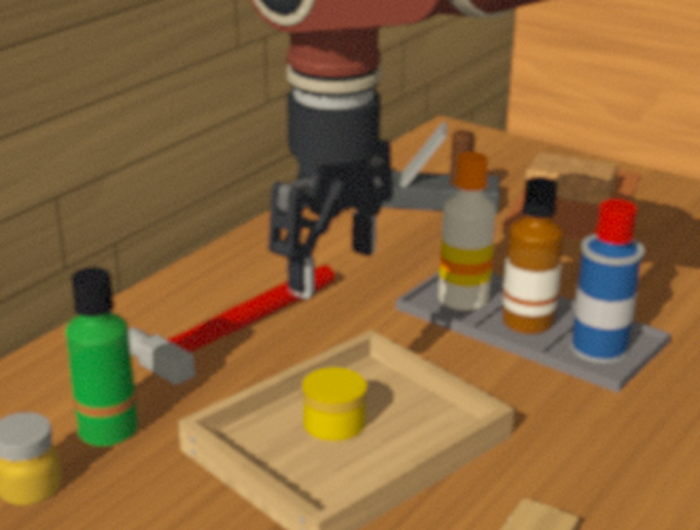

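View pics/top_8.png

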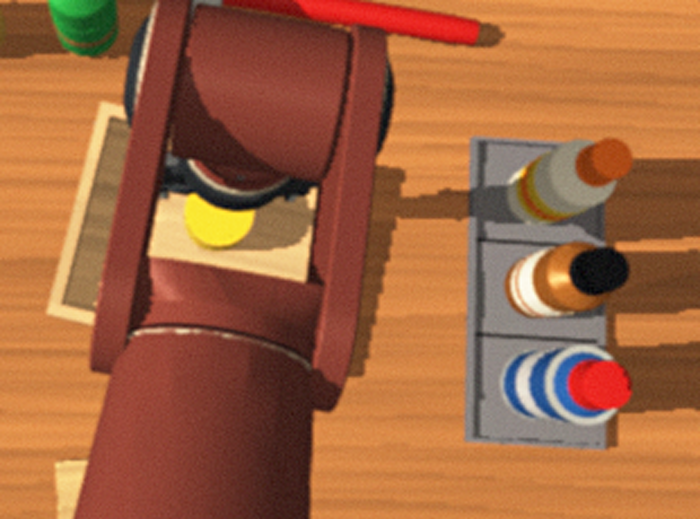

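Run:
```python
from look import *
s=ctrl.get_image('side'); m=mask(s,(22,150,60),(34,255,255),(270,230,350,300)); m=cv2.morphologyEx(m,cv2.MORPH_CLOSE,np.ones((7,7)))
b=blobs(m); print(b); x,y,w,h=b[0][2]; print(plane(s,(x+w/2-.5,y+h/2-.5),.032))
```

```text
[(np.int32(940), array([307.1, 269.8]), array([292, 253,  31,  35], dtype=int32))]
[ 0.59431154 -0.01956697  0.032     ]
```

Request:
play_rows:
  motion:
    - [[-1, 0.1, 0.05, 3, 0, 0.1, 0], [-1, 0.1, 0.05, 6, 0, 0.1, 0], [-1, 0.1, 0.05, 9, 0, 0.1, 0], [-1, 0.1, 0.05, 11, 0, 0.1, 0], [-1, 0.1, 0.05, 11.8, 0, 0.1, 0], [-1, 0.1, 0.05, 11.8, 0, 0.1, 0], [-0.8, 0.1, 0.05, 11.8, 0, 0.1, 0], [-0.6, 0.1, 0.05, 11.8, 0, 0.1, 0], [-0.5, 0.1, 0.05, 11.8, 0, 0.1, 0], [-0.4, 0.1, 0.05, 11.8, 0, 0.1, 0], [-0.3, 0.1, 0.05, 11.8, 0, 0.1, 0], [0, 0.1, 0.05, 11.8, 0, 0.1, 0], [0.5, 0.1, 0.05, 11.8, 0, 0.1, 0], [1, 0.1, 0.05, 11.8, 0, 0.1, 0], [1, 0.1, 0.05, 11.8, 0, 0.1, 0]]
  newtons: 40

```text
t: 28.2
tool_pos: [0.6006, -0.0203, 0.0175]
tool_rot: [3.141, -0.004, 0.012]
contact_force: [-2.0, 0.9, 5.2]
opening: 0.0563
```

Run:
```python
from look import *
move_to((.4134,.335,.01)); look('9'); print(ctrl.get_obs()['contact_force'])
```

```text
t 28.2 pos [ 0.6006 -0.0203  0.0175] rot [ 3.1408 -0.0036  0.0116] shift cm [-18.81 -35.49   0.58] turn deg [ 0.04 -0.42 -0.13]
[-1.47234954  0.89617437  6.16064049]
```

View pics/side_9.png

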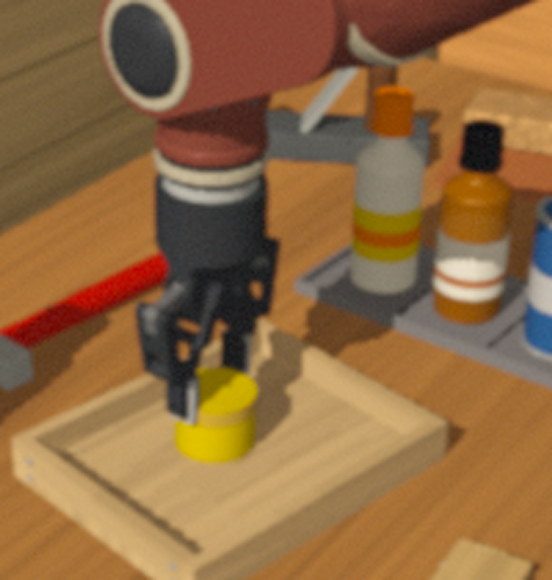

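Run:
```python
from look import *
o=ctrl.get_obs(); print(o['q'].round(3),o['effort'].round(1),o['wrist_torque'].round(2))
```

```text
[-0.158  0.182  1.812  0.     1.141  1.415] [ -0.8 -37.1 -30.3  -0.3  -0.5  -0. ] [ 0.27  0.28 -0.01]
```

Request:
play_rows:
  motion:
    - [[1, 0, 0, -0.5, 0, 0, 0], [1, 0, 0, -1.5, 0, 0, 0], [1, 0, 0, -3, 0, 0, 0], [1, 0, 0, -5, 0, 0, 0], [1, 0, 0, -7, 0, 0, 0], [1, 0, 0, -7.5, 0, 0, 0], [1, 0, 0, -7.5, 0, 0, 0]]

```text
t: 29.18
tool_pos: [0.6004, -0.0203, 0.0932]
tool_rot: [3.141, -0.004, 0.013]
contact_force: [0.3, -0.2, -1.7]
opening: 0.0562
```

Run:
```python
from look import *
o=ctrl.get_obs(); print(o['q'].round(3),o['effort'].round(1),o['contact_force'].round(2))
move_to((.4134,.335,.01)); look('10')
```

```text
[-0.158  0.087  1.776  0.     1.27   1.415] [  0.  -40.3 -36.3   0.   -0.   -0. ] [ 0.27 -0.16 -1.74]
t 29.175 pos [ 0.6004 -0.0203  0.0932] rot [ 3.1406 -0.0036  0.0135] shift cm [-18.85 -35.49   8.13] turn deg [ 0.05 -0.49 -0.13]
```

View pics/side_10.png

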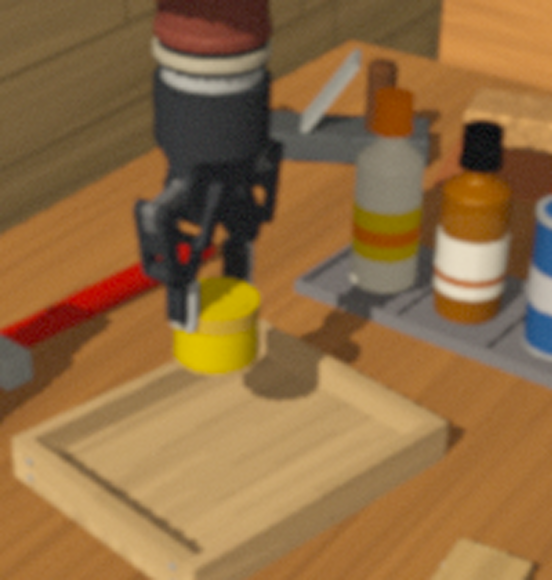

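Request:
play_rows:
  motion:
    - [[1, -0.4, -0.8, 0, 0, 0, 0], [1, -1.2, -2.4, 0, 0, 0, 0], [1, -2.8, -5.5, 0, 0, 0, 0], [1, -4.5, -8.7, 0, 0, 0, 0], [1, -6.2, -12, 0, 0, 0, 0], [1, -7.9, -15.2, 0, 0, 0, 0], [1, -9.6, -18.5, 0, 0, 0, 0], [1, -11.3, -21.8, 0, 0, 0, 0], [1, -13, -25, 0, 0, 0, 0], [1, -14.7, -28.3, 0, 0, 0, 0], [1, -16.4, -31.6, 0, 0, 0, 0], [1, -17.6, -34, 0, 0, 0, 0], [1, -18.2, -35.1, 0, 0, 0, 0], [1, -18.4, -35.5, 0, 0, 0, 0], [1, -18.4, -35.5, 2, 0, 0, 0], [1, -18.4, -35.5, 4, 0, 0, 0], [1, -18.4, -35.5, 5, 0, 0, 0], [1, -18.4, -35.5, 5, 0, 0, 0]]

```text
t: 31.52
tool_pos: [0.4158, 0.3341, 0.0387]
tool_rot: [3.139, -0.005, 0.005]
contact_force: [0.5, 0.3, -2.1]
opening: 0.0559
```

Run:
```python
from look import *
o=ctrl.get_obs(); print(o['q'].round(3),o['contact_force'].round(2))
move_to((.418,.335,.0125)); look('11',(200,60,400,300),(280,100,480,380))
```

```text
[ 0.539  0.005  1.962 -0.004  1.174  2.115] [ 0.5   0.26 -2.09]
t 31.525 pos [0.4158 0.3341 0.0387] rot [ 3.1393 -0.005   0.0052] shift cm [ 0.21 -0.09  2.62] turn deg [ 0.13 -0.19 -0.18]
```

View pics/side_11.png

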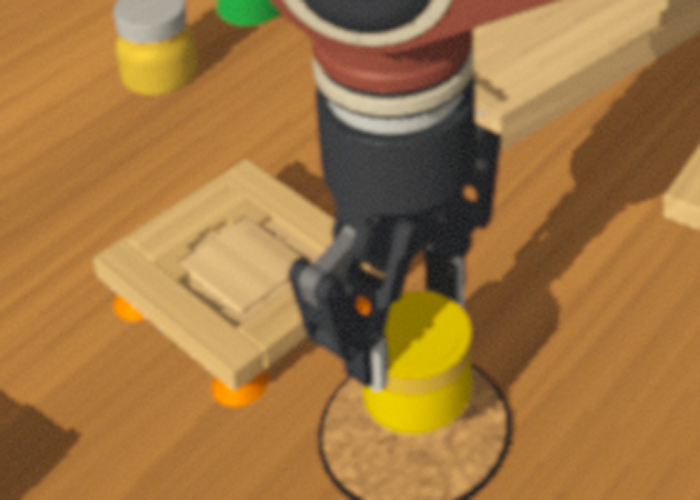

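View pics/top_11.png

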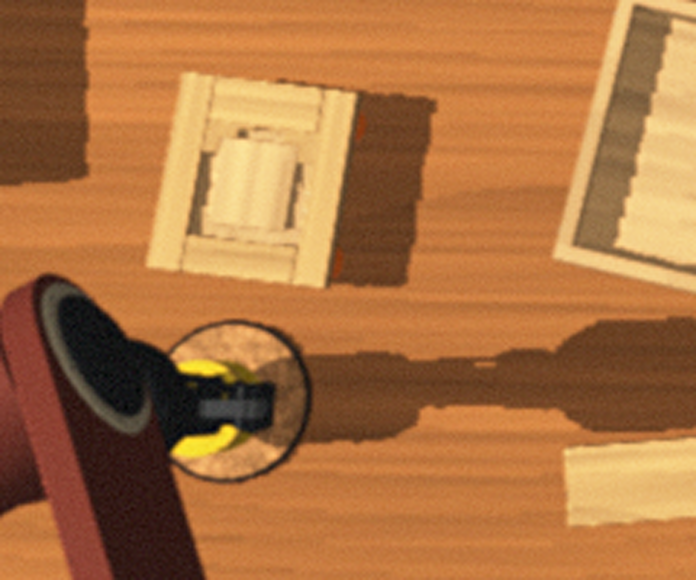

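Request:
play_rows:
  motion:
    - [[1, 0, 0, 0.8, 0, 0, 0], [1, 0, 0, 1.6, 0, 0, 0], [1, 0, 0, 2.1, 0, 0, 0], [1, 0, 0, 2.3, 0, 0, 0], [1, 0, 0, 2.4, 0, 0, 0], [1, 0, 0, 2.4, 0, 0, 0]]

```text
t: 32.38
tool_pos: [0.4173, 0.3352, 0.0167]
tool_rot: [3.141, -0.004, 0.01]
contact_force: [0.4, 0.4, -1.1]
opening: 0.0561
```

Request:
play_rows:
  motion:
    - [[1, 0, 0, 0.15, 0, 0, 0], [1, 0, 0, 0.3, 0, 0, 0], [1, 0, 0, 0.35, 0, 0, 0], [1, 0, 0, 0.35, 0, 0, 0]]

```text
t: 32.88
tool_pos: [0.4172, 0.3352, 0.0132]
tool_rot: [3.141, -0.004, 0.01]
contact_force: [0.1, -0.0, -2.4]
opening: 0.0559
```

Run:
```python
from look import *
o=ctrl.get_obs(); print(o['q'].round(3),o['contact_force'].round(2))
move_to((.418,.335,.0125)); look('12',(200,60,400,300),(330,150,480,350))
```

```text
[ 0.54   0.044  1.97  -0.004  1.121  2.115] [ 0.13 -0.01 -2.41]
t 32.875 pos [0.4172 0.3352 0.0132] rot [ 3.1413 -0.0045  0.0101] shift cm [0.07 0.02 0.07] turn deg [ 0.01 -0.37 -0.16]
```

View pics/side_12.png

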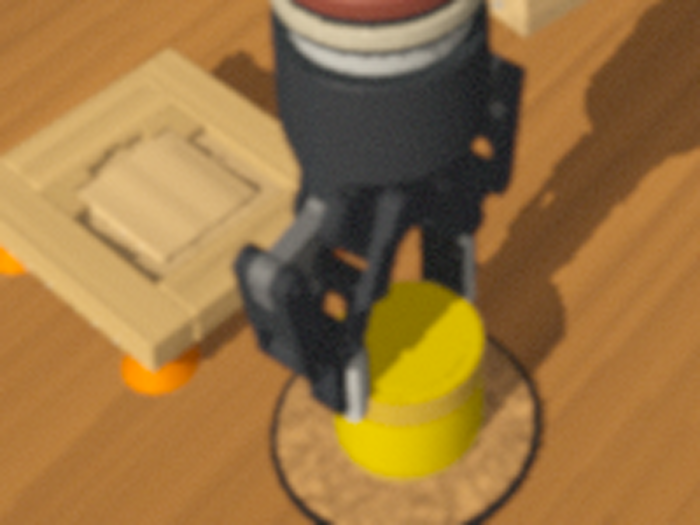

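Request:
play_rows:
  motion:
    - [[1, 0, 0, 0.08, 0, 0, 0], [1, 0, 0, 0.12, 0, 0, 0], [1, 0, 0, 0.12, 0, 0, 0]]

```text
t: 33.35
tool_pos: [0.4174, 0.3353, 0.0125]
tool_rot: [3.141, -0.004, 0.01]
contact_force: [-1.7, -1.5, 2.1]
opening: 0.0562
```

Request:
play_rows:
  motion:
    - [[0, 0, 0, 0, 0, 0, 0], [-0.5, 0, 0, 0, 0, 0, 0], [-1, 0, 0, 0, 0, 0, 0], [-1, 0, 0, 0, 0, 0, 0], [-1, 0, 0, -1, 0, 0, 0], [-1, 0, 0, -4, 0, 0, 0], [-1, 0, 0, -8, 0, 0, 0], [-1, 0, 0, -13, 0, 0, 0], [-1, 0.5, 4, -18, 0, 0, 0], [-1, 1.4, 9, -22, 0, 0, 0], [-1, 2.4, 15, -25, 0, 0, 0], [-1, 3.4, 21, -25, 0, 0, 0], [-1, 4.4, 27, -25, 0, 0, 0], [-1, 5.4, 33, -25, 0, 0, 0], [-1, 6.4, 39, -25, 0, 0, 0], [-1, 7.4, 45, -25, 0, 0, 0], [-1, 8.4, 51, -25, 0, 0, 0], [-1, 9.4, 57, -25, 0, 0, 0], [-1, 11, 62, -25, 0, 0, 0], [-1, 12, 63.9, -25, 0, 0, 0]]

```text
t: 35.85
tool_pos: [0.5339, -0.3068, 0.2638]
tool_rot: [3.141, -0.009, 0.011]
contact_force: [0.1, 1.4, -0.5]
opening: 0.0856
```

Run:
```python
from look import *
move_to((.538,-.3033,.1326)); look('13',(150,60,400,520),(80,100,480,480))
```

```text
t 35.85 pos [ 0.5339 -0.3068  0.2638] rot [ 3.1409 -0.009   0.0107] shift cm [ 0.32 -0.36 13.12] turn deg [ 0.04 -0.39 -0.33]
```

View pics/side_13.png

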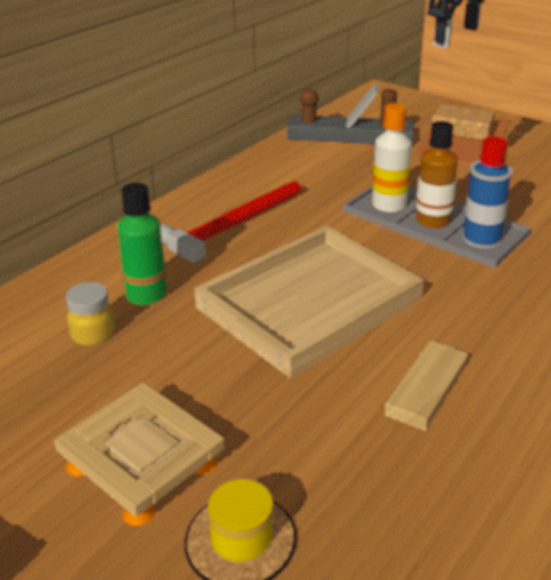

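View pics/top_13.png

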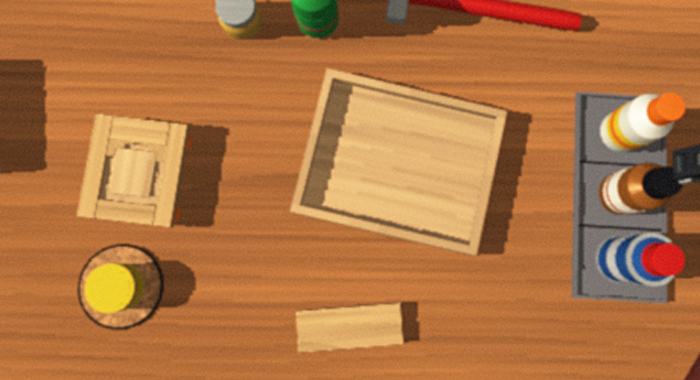

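Run:
```python
from look import *
t=ctrl.get_image('top'); b=blobs(mask(t,(22,180,100),(34,255,255),(90,310,180,380))); print(b, plane(t,b[0][1],.047), 'cork .4134 .335')
s=ctrl.get_image('side'); b=blobs(cv2.morphologyEx(mask(s,(22,180,60),(34,255,255),(220,380,320,480)),cv2.MORPH_CLOSE,np.ones((7,7)))); x,y,w,h=b[0][2]; print(b,plane(s,(x+w/2-.5,y+h/2-.5),.027))
```

```text
[(np.int32(814), array([131.6, 339. ]), array([116, 323,  33,  33], dtype=int32))] [0.41392284 0.33507865 0.047     ] cork .4134 .335
[(np.int32(2135), array([265.6, 438. ]), array([243, 410,  46,  57], dtype=int32))] [0.41152104 0.33472103 0.027     ]
```

Request:
play_rows:
  motion:
    - [[-1, 0.3, -0.35, 0, 0, -0.4, -0.3], [-1, 0.3, -0.35, 3, 0, -0.4, -0.3], [-1, 0.3, -0.35, 6, 0, -0.4, -0.3], [-1, 0.3, -0.35, 9, 0, -0.4, -0.3], [-1, 0.3, -0.35, 12, 0, -0.4, -0.3], [-1, 0.3, -0.35, 13.1, 0, -0.4, -0.3], [-1, 0.3, -0.35, 13.1, 0, -0.4, -0.3]]
  newtons: 50

```text
t: 36.92
tool_pos: [0.5376, -0.2993, 0.1326]
tool_rot: [-3.141, -0.005, 0.002]
contact_force: [-0.4, -0.1, 0.6]
opening: 0.0854
```

Run:
```python
from look import *
move_to((.538,-.3033,.1324))
```

```text
t 36.925 pos [ 0.5376 -0.2993  0.1326] rot [-3.1408e+00 -5.1000e-03  1.8000e-03] shift cm [0.04 0.4  0.02] turn deg [-0.05  0.07  0.19]
```

Request:
play_rows:
  motion:
    - [[-1, 0, 0.4, 0, 0, 0, 0.1], [-1, 0, 0.4, 0, 0, 0, 0.1], [-1, 0, 0.4, 0, 0, 0, 0.1], [-0.6, 0, 0.4, 0, 0, 0, 0.1], [-0.2, 0, 0.4, 0, 0, 0, 0.1], [0, 0, 0.4, 0, 0, 0, 0.1]]

```text
t: 37.67
tool_pos: [0.5376, -0.3033, 0.1325]
tool_rot: [-3.141, -0.002, 0.002]
contact_force: [0.4, 0.4, 0.8]
opening: 0.0426
```

Run:
```python
from look import *
move_to((.538,-.3033,.1324)); print(ctrl.get_obs()['opening'],ctrl.get_obs()['contact_force'])
```

```text
t 37.675 pos [ 0.5376 -0.3033  0.1325] rot [-3.1407e+00 -2.2000e-03  1.9000e-03] shift cm [ 0.04 -0.    0.01] turn deg [-0.05  0.07  0.08]
0.04256411912952648 [0.36515355 0.40659196 0.7793539 ]
```

Request:
play_rows:
  motion:
    - [[0.1, 0.04, 0, 0, 0, 0, 0], [0.2, 0.04, 0, 0, 0, 0, 0], [0.3, 0.04, 0, 0, 0, 0, 0], [0.5, 0.04, 0, 0, 0, 0, 0], [1, 0.04, 0, 0, 0, 0, 0], [1, 0.04, 0, 0, 0, 0, 0]]

```text
t: 38.42
tool_pos: [0.5382, -0.3033, 0.1328]
tool_rot: [-3.141, -0.002, 0.001]
contact_force: [0.9, 2.0, 2.9]
opening: 0.0314
```

Request:
play_rows:
  motion:
    - [[1, 0, 0, -0.5, 0, 0, 0], [1, 0, 0, -1.5, 0, 0, 0], [1, 0, 0, -3.5, 0, 0, 0], [1, 0, 0, -6, 0, 0, 0], [1, 0, 0, -8, 0, 0, 0], [1, 0, -1, -9, 0, 0, 0], [1, 0, -3, -9, 0, 0, 0], [1, 0, -7, -9, 0, 0, 0], [1, 0, -11, -9, 0, 0, 0], [1, 0.8, -15, -9, 0, 0, 0], [1, 1.6, -19, -9, 0, 0, 0], [1, 2.6, -23, -9, 0, 0, 0], [1, 3.6, -27, -9, 0, 0, 0], [1, 4.3, -30.5, -9, 0, 0, 0], [1, 4.8, -33, -9, 0, 0, 0], [1, 5.1, -34.6, -9, 0, 0, 0], [1, 5.1, -35.1, -9, 0, 0, 0], [1, 5.1, -35.1, -9, 0, 0, 0], [1, 5.1, -35.1, -9, 0, 0, 0]]

```text
t: 40.8
tool_pos: [0.5886, 0.0469, 0.223]
tool_rot: [-3.141, -0.001, 0.001]
contact_force: [0.7, -0.4, -3.7]
opening: 0.0316
```

Run:
```python
from look import *
move_to((.5894,.0481,.1385)); print(ctrl.get_obs()['opening'],ctrl.get_obs()['contact_force'])
```

```text
t 40.8 pos [0.5886 0.0469 0.223 ] rot [-3.1411e+00 -6.0000e-04  1.5000e-03] shift cm [ 0.09 -0.11  8.45] turn deg [-0.03  0.05  0.02]
0.031581399459908725 [ 0.69763216 -0.38033166 -3.7394076 ]
```

Request:
play_rows:
  motion:
    - [[1, 0.08, -0.1, 1, 0, 0, 0], [1, 0.08, -0.1, 3, 0, 0, 0], [1, 0.08, -0.1, 5.5, 0, 0, 0], [1, 0.08, -0.1, 7, 0, 0, 0], [1, 0.08, -0.1, 7.7, 0, 0, 0], [1, 0.08, -0.1, 7.9, 0, 0, 0], [1, 0.08, -0.1, 7.9, 0, 0, 0], [1, 0.08, -0.1, 7.9, 0, 0, 0]]

```text
t: 41.8
tool_pos: [0.59, 0.048, 0.1451]
tool_rot: [-3.141, -0.001, -0.001]
contact_force: [1.0, 0.9, -3.0]
opening: 0.0315
```

Run:
```python
from look import *
move_to((.5894,.0481,.1388)); print(ctrl.get_obs()['opening'],ctrl.get_obs()['contact_force'])
```

```text
t 41.8 pos [0.59   0.048  0.1451] rot [-3.1412e+00 -8.0000e-04 -1.4000e-03] shift cm [-0.06 -0.01  0.63] turn deg [-0.02 -0.05  0.03]
0.03152489744600732 [ 0.96953543  0.94684746 -2.97417768]
```

Request:
play_rows:
  motion:
    - [[1, -0.06, 0, 0.2, 0, 0, 0], [1, -0.06, 0, 0.4, 0, 0, 0], [1, -0.06, 0, 0.55, 0, 0, 0], [1, -0.06, 0, 0.62, 0, 0, 0], [1, -0.06, 0, 0.66, 0, 0, 0], [1, -0.06, 0, 0.66, 0, 0, 0]]

```text
t: 42.55
tool_pos: [0.5896, 0.048, 0.1389]
tool_rot: [-3.141, -0.001, -0.002]
contact_force: [0.7, 0.6, -1.7]
opening: 0.0315
```

Request:
play_rows:
  motion:
    - [[1, 0, 0, 0.07, 0, 0, 0], [1, 0, 0, 0.07, 0, 0, 0], [0.2, 0, 0, 0.07, 0, 0, 0], [0, 0, 0, 0.07, 0, 0, 0], [-0.5, 0, 0, 0.05, 0, 0, 0], [-1, 0, 0, 0, 0, 0, 0], [-1, 0, 0, -1, 0, 0, 0], [-1, 0, 0, -4, 0, 0, 0], [-1, 0, 0, -8, 0, 0, 0], [-1, -1.6, 4, -11.5, 0, 0, 0], [-1, -3.5, 9, -12, 0, 0, 0], [-1, -5.5, 14, -12, 0, 0, 0], [-1, -7.4, 19, -12, 0, 0, 0], [-1, -9.4, 24, -12, 0, 0, 0], [-1, -11.3, 29, -12, 0, 0, 0], [-1, -12.7, 32.5, -12, 0, 0, 0], [-1, -13.5, 34.5, -12, 0, 0, 0], [-1, -13.6, 34.8, -12, 0, 0, 0], [-1, -13.6, 34.8, -12, 0, 0, 0], [-1, -13.6, 34.8, -12, 0, 0, 0]]

```text
t: 45.05
tool_pos: [0.454, -0.2993, 0.2587]
tool_rot: [-3.141, -0.003, -0.003]
contact_force: [0.0, -0.0, 0.3]
opening: 0.0852
```

Run:
```python
from look import *
move_to((.454,-.2996,.1298)); look('14',(150,230,380,540),(80,150,330,480))
t=ctrl.get_image('top');s=ctrl.get_image('side')
a=blobs(mask(t,(0,0,0),(180,255,45),(275,215,310,255)));b=blobs(mask(s,(0,0,0),(180,255,45),(270,205,305,250)));print(a,b,'before 289.8 235.9 / 287.3 229.9')
```

```text
t 45.05 pos [ 0.454  -0.2993  0.2587] rot [-3.1411e+00 -2.8000e-03 -2.7000e-03] shift cm [-0.03  0.04 12.89] turn deg [-0.03 -0.1   0.1 ]
[(np.int32(334), array([290.2, 235.4]), array([281, 225,  20,  22], dtype=int32))] [(np.int32(345), array([287. , 229.7]), array([279, 219,  17,  22], dtype=int32))] before 289.8 235.9 / 287.3 229.9
```

View pics/top_14.png

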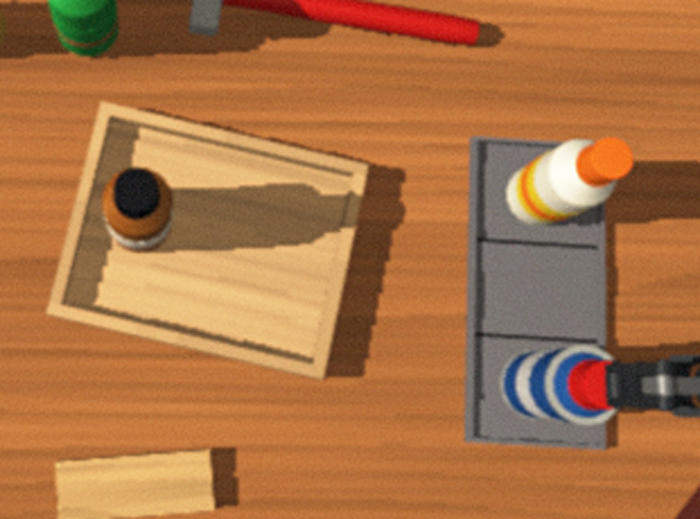

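View pics/side_14.png

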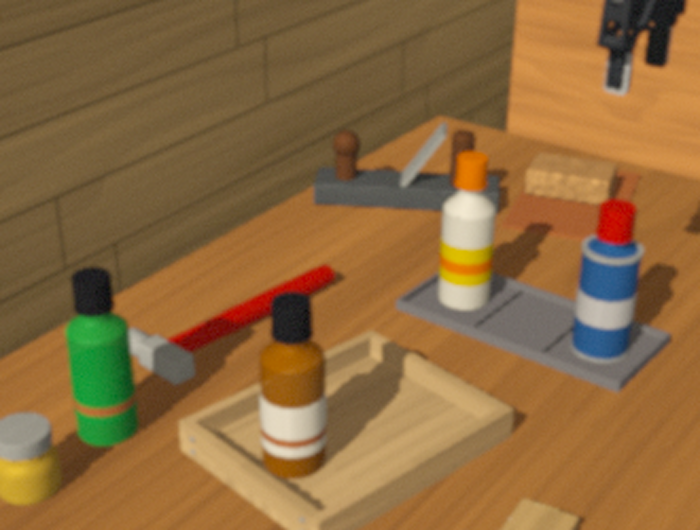

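Amber is back within about 0.5 px (~1 mm) of its start. Next is blue.

Request:
play_rows:
  motion:
    - [[-1, 0, 0.03, 3, 0, 0, 0], [-1, 0, 0.03, 6, 0, 0, 0], [-1, 0, 0.03, 9, 0, 0, 0], [-1, 0, 0.03, 12, 0, 0, 0], [-1, 0, 0.03, 12.8, 0, 0, 0], [-1, 0, 0.03, 12.9, 0, 0, 0], [-1, 0, 0.03, 12.9, 0, 0, 0], [-0.6, 0, 0.03, 12.9, 0, 0, 0], [-0.2, 0, 0.03, 12.9, 0, 0, 0], [0, 0, 0.03, 12.9, 0, 0, 0]]

```text
t: 46.5
tool_pos: [0.4542, -0.2999, 0.1299]
tool_rot: [-3.141, -0.002, -0.003]
contact_force: [-0.4, 0.7, -0.7]
opening: 0.0429
```

Run:
```python
from look import *
move_to((.454,-.2997,.1298))
```

```text
t 46.5 pos [ 0.4542 -0.2999  0.1299] rot [-3.1415e+00 -2.4000e-03 -2.9000e-03] shift cm [-0.02 -0.02  0.01] turn deg [-0.01 -0.11  0.09]
```

Request:
play_rows:
  motion:
    - [[0.1, 0, 0, 0, 0, 0, 0], [0.2, 0, 0, 0, 0, 0, 0], [0.3, 0, 0, 0, 0, 0, 0], [0.5, 0, 0, 0, 0, 0, 0], [1, 0, 0, 0, 0, 0, 0], [1, 0, 0, 0, 0, 0, 0]]

```text
t: 47.25
tool_pos: [0.4544, -0.3, 0.1304]
tool_rot: [3.141, 0.002, 0.004]
contact_force: [-0.4, 1.1, 5.3]
opening: 0.0337
```

Request:
play_rows:
  motion:
    - [[1, 0, 0, -0.5, 0, 0, 0], [1, 0, 0, -1.5, 0, 0, 0], [1, 0, 0, -3.5, 0, 0, 0], [1, 0, 0, -6, 0, 0, 0], [1, 0, 0, -8, 0, 0, 0], [1, 0, -1, -9, 0, 0, 0], [1, 0.7, -3, -9, 0, 0, 0], [1, 1.6, -6.5, -9, 0, 0, 0], [1, 2.6, -10, -9, 0, 0, 0], [1, 3.5, -13.5, -9, 0, 0, 0], [1, 4.4, -17, -9, 0, 0, 0], [1, 5.3, -20.5, -9, 0, 0, 0], [1, 6.2, -24, -9, 0, 0, 0], [1, 7, -27, -9, 0, 0, 0], [1, 7.5, -29, -9, 0, 0, 0], [1, 7.6, -29.8, -9, 0, 0, 0], [1, 7.6, -29.8, -9, 0, 0, 0], [1, 7.6, -29.8, -9, 0, 0, 0]]

```text
t: 49.5
tool_pos: [0.5294, -0.0023, 0.2202]
tool_rot: [3.141, 0.001, 0.003]
contact_force: [-0.7, -0.3, -4.3]
opening: 0.0338
```

Run:
```python
from look import *
move_to((.5307,-.0017,.1362)); print(ctrl.get_obs()['opening'],ctrl.get_obs()['contact_force'])
```

```text
t 49.5 pos [ 0.5294 -0.0023  0.2202] rot [3.1411e+00 1.5000e-03 2.8000e-03] shift cm [ 0.11 -0.06  8.4 ] turn deg [ 0.03 -0.1   0.05]
0.03382856822548416 [-0.72112829 -0.32213701 -4.32717402]
```

Request:
play_rows:
  motion:
    - [[1, 0.12, -0.06, 1, 0, 0, 0], [1, 0.12, -0.06, 3, 0, 0, 0], [1, 0.12, -0.06, 5.5, 0, 0, 0], [1, 0.12, -0.06, 7, 0, 0, 0], [1, 0.12, -0.06, 7.8, 0, 0, 0], [1, 0.12, -0.06, 8, 0, 0, 0], [1, 0.12, -0.06, 8, 0, 0, 0], [1, 0.12, -0.06, 8, 0, 0, 0]]

```text
t: 50.5
tool_pos: [0.5314, -0.0018, 0.1412]
tool_rot: [3.141, 0.002, 0.006]
contact_force: [0.6, -0.6, -3.5]
opening: 0.0338
```

Run:
```python
from look import *
move_to((.5310,-.0017,.1362)); print(ctrl.get_obs()['opening'],ctrl.get_obs()['contact_force'])
```

```text
t 50.5 pos [ 0.5314 -0.0018  0.1412] rot [3.1409e+00 1.6000e-03 5.5000e-03] shift cm [-0.04 -0.01  0.5 ] turn deg [ 0.04 -0.2   0.06]
0.03383890269580514 [ 0.55058908 -0.58120144 -3.47265506]
```

Request:
play_rows:
  motion:
    - [[1, -0.04, 0, 0.2, 0, -0.1, 0], [1, -0.04, 0, 0.35, 0, -0.1, 0], [1, -0.04, 0, 0.45, 0, -0.1, 0], [1, -0.04, 0, 0.51, 0, -0.1, 0], [1, -0.04, 0, 0.54, 0, -0.1, 0], [1, -0.04, 0, 0.54, 0, -0.1, 0]]

```text
t: 51.25
tool_pos: [0.5314, -0.0018, 0.1364]
tool_rot: [3.141, 0.002, 0.004]
contact_force: [-0.7, 0.1, -0.4]
opening: 0.0337
```

Request:
play_rows:
  motion:
    - [[1, -0.03, 0, 0.03, 0, 0, 0], [0.2, -0.03, 0, 0.03, 0, 0, 0], [0, -0.03, 0, 0.03, 0, 0, 0], [-0.5, 0, 0, 0.02, 0, 0, 0], [-1, 0, 0, 0, 0, 0, 0], [-1, 0, 0, -1, 0, 0, 0], [-1, 0, 0, -4, 0, 0, 0], [-1, 0, 0, -8, 0, 0, 0], [-1, 0.9, 3, -11.5, 0, 0, 0], [-1, 2.1, 7, -12.5, 0, 0, 0], [-1, 3.6, 12, -12.5, 0, 0, 0], [-1, 5.1, 17, -12.5, 0, 0, 0], [-1, 6.6, 22, -12.5, 0, 0, 0], [-1, 8.1, 27, -12.5, 0, 0, 0], [-1, 9, 30, -12.5, 0, 0, 0], [-1, 9.2, 30.55, -12.5, 0, 0, 0], [-1, 9.2, 30.55, -12.5, 0, 0, 0], [-1, 9.2, 30.55, -12.5, 0, 0, 0]]

```text
t: 53.5
tool_pos: [0.6234, -0.3059, 0.2624]
tool_rot: [3.141, 0.004, 0.005]
contact_force: [0.2, -0.2, -0.1]
opening: 0.0853
```

Run:
```python
from look import *
move_to((.6233,-.3072,.1388)); look('15',(150,230,380,540),(80,150,330,480))
t=ctrl.get_image('top');s=ctrl.get_image('side')
print(blobs(mask(t,(0,200,120),(4,255,255),(300,250,340,300))),blobs(mask(s,(0,200,120),(4,255,255),(310,205,350,250))),'before 319 271.7/ 331.2 229.2')
```

```text
t 53.5 pos [ 0.6234 -0.3059  0.2624] rot [3.141  0.0036 0.0048] shift cm [-0.05  0.13 12.36] turn deg [ 0.04 -0.18  0.13]
[(np.int32(339), array([319.3, 271.4]), array([309, 261,  21,  22], dtype=int32))] [(np.int32(379), array([331.3, 228.7]), array([322, 217,  19,  24], dtype=int32))] before 319 271.7/ 331.2 229.2
```

View pics/side_15.png

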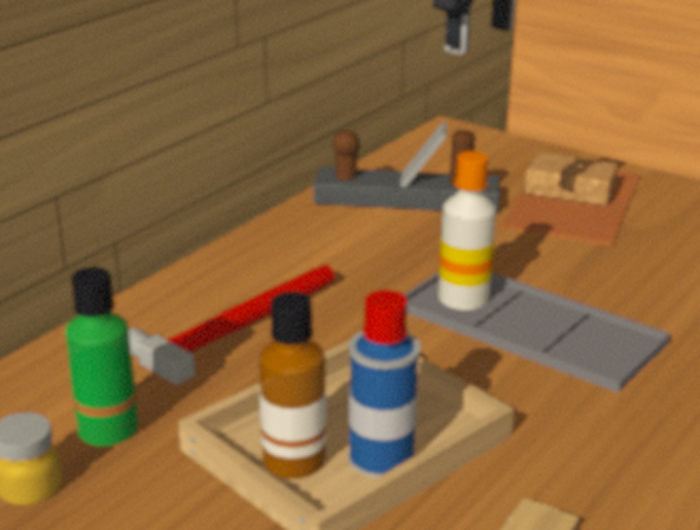

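Blue is back within 0.5 px of its start. Last is white.

Request:
play_rows:
  motion:
    - [[-1, 0, 0.08, 3, 0, -0.1, 0.1], [-1, -0.05, 0.12, 6, 0, -0.1, 0.1], [-1, -0.05, 0.12, 9, 0, -0.1, 0.1], [-1, -0.05, 0.12, 11.5, 0, -0.1, 0.1], [-1, -0.05, 0.12, 12.3, 0, -0.1, 0.1], [-1, -0.05, 0.12, 12.35, 0, -0.1, 0.1], [-1, -0.05, 0.12, 12.35, 0, -0.1, 0.1], [-0.6, -0.05, 0.12, 12.35, 0, -0.1, 0.1], [-0.2, -0.05, 0.12, 12.35, 0, -0.1, 0.1], [0, -0.05, 0.12, 12.35, 0, -0.1, 0.1]]

```text
t: 54.95
tool_pos: [0.6234, -0.3076, 0.1391]
tool_rot: [3.141, 0.0, 0.003]
contact_force: [0.5, -0.1, 0.8]
opening: 0.0427
```

Run:
```python
from look import *
move_to((.6233,-.3072,.1388))
```

```text
t 54.95 pos [ 0.6234 -0.3076  0.1391] rot [3.1405e+00 3.0000e-04 2.7000e-03] shift cm [-0.01 -0.04  0.03] turn deg [ 0.06 -0.1   0.01]
```

Request:
play_rows:
  motion:
    - [[0.1, 0, -0.04, 0, 0, 0, 0], [0.2, 0, -0.04, 0, 0, 0, 0], [0.3, 0, -0.04, 0, 0, 0, 0], [0.5, 0, -0.04, 0, 0, 0, 0], [1, 0, -0.04, 0, 0, 0, 0], [1, 0, -0.04, 0, 0, 0, 0]]

```text
t: 55.7
tool_pos: [0.6235, -0.3074, 0.1394]
tool_rot: [3.14, 0.0, 0.003]
contact_force: [-0.0, -0.3, 2.4]
opening: 0.0294
```

Request:
play_rows:
  motion:
    - [[1, 0, 0, -0.5, 0, 0, 0], [1, 0, 0, -1.5, 0, 0, 0], [1, 0, 0, -3.5, 0, 0, 0], [1, 0, 0, -6, 0, 0, 0], [1, 0, 0, -8, 0, 0, 0], [1, -0.2, -1, -9, 0, 0, 0], [1, -0.7, -3, -9, 0, 0, 0], [1, -1.6, -6.5, -9, 0, 0, 0], [1, -2.4, -10, -9, 0, 0, 0], [1, -3.2, -13.5, -9, 0, 0, 0], [1, -4, -17, -9, 0, 0, 0], [1, -4.8, -20, -9, 0, 0, 0], [1, -5.3, -22, -9, 0, 0, 0], [1, -5.5, -23.1, -9, 0, 0, 0], [1, -5.5, -23.1, -9, 0, 0, 0], [1, -5.5, -23.1, -9, 0, 0, 0]]

```text
t: 57.7
tool_pos: [0.5685, -0.077, 0.2289]
tool_rot: [3.14, -0.001, 0.003]
contact_force: [0.3, -0.2, -4.0]
opening: 0.0297
```

Run:
```python
from look import *
move_to((.5680,-.0766,.1448)); print(ctrl.get_obs()['opening'],ctrl.get_obs()['contact_force'])
```

```text
t 57.7 pos [ 0.5685 -0.077   0.2289] rot [ 3.1396e+00 -8.0000e-04  3.4000e-03] shift cm [-0.07 -0.06  8.41] turn deg [ 0.11 -0.12 -0.03]
0.02966606629339957 [ 0.28345698 -0.23335794 -3.99311524]
```

Request:
play_rows:
  motion:
    - [[1, -0.06, -0.05, 1, 0, 0, 0], [1, -0.06, -0.05, 3, 0, 0, 0], [1, -0.06, -0.05, 5.5, 0, 0, 0], [1, -0.06, -0.05, 7, 0, 0, 0], [1, -0.06, -0.05, 7.7, 0, 0, 0], [1, -0.06, -0.05, 7.9, 0, 0, 0], [1, -0.06, -0.05, 7.9, 0, 0, 0], [1, -0.06, -0.05, 7.9, 0, 0, 0]]

```text
t: 58.7
tool_pos: [0.5687, -0.0768, 0.151]
tool_rot: [3.139, -0.001, 0.006]
contact_force: [-0.1, -0.5, -5.4]
opening: 0.0295
```

Run:
```python
from look import *
move_to((.5680,-.0766,.1454)); print(ctrl.get_obs()['opening'],ctrl.get_obs()['contact_force'])
```

```text
t 58.7 pos [ 0.5687 -0.0768  0.151 ] rot [ 3.1391e+00 -7.0000e-04  6.2000e-03] shift cm [-0.07 -0.02  0.56] turn deg [ 0.14 -0.23 -0.03]
0.029513875446136303 [-0.08051114 -0.4738045  -5.42633115]
```

Request:
play_rows:
  motion:
    - [[1, -0.07, -0.02, 0.2, 0.1, -0.2, 0], [1, -0.07, -0.02, 0.4, 0.1, -0.2, 0], [1, -0.07, -0.02, 0.5, 0.1, -0.2, 0], [1, -0.07, -0.02, 0.56, 0.1, -0.2, 0], [1, -0.07, -0.02, 0.6, 0.1, -0.2, 0], [1, -0.07, -0.02, 0.6, 0.1, -0.2, 0]]

```text
t: 59.45
tool_pos: [0.5683, -0.0766, 0.1455]
tool_rot: [3.141, -0.001, 0.002]
contact_force: [-1.2, -0.4, -1.5]
opening: 0.0299
```

Almost down. I'll settle it, release, rise and move clear towards the starting side.

Request:
play_rows:
  motion:
    - [[1, -0.03, 0, 0.06, 0, 0, 0], [1, -0.03, 0, 0.06, 0, 0, 0], [0.2, -0.03, 0, 0.06, 0, 0, 0], [0, -0.03, 0, 0.06, 0, 0, 0], [-0.5, -0.03, 0, 0.04, 0, 0, 0], [-1, 0, 0, 0, 0, 0, 0], [-1, 0, 0, -1, 0, 0, 0], [-1, 0, 0, -4, 0, 0, 0], [-1, 0, 0, -8, 0, 0, 0], [-1, -1, 4, -11, 0, 0, 0], [-1, -2, 9, -12, 0, 0, 0], [-1, -4, 14, -12, 0, 0, 0], [-1, -6, 19, -12, 0, 0, 0], [-1, -8, 24, -12, 0, 0, 0], [-1, -10, 29, -12, 0, 0, 0], [-1, -11, 32, -12, 0, 0, 0], [-1, -12, 34, -12, 0, 0, 0], [-1, -12, 34, -12, 0, 0, 0]]

```text
t: 61.7
tool_pos: [0.4475, -0.4172, 0.2659]
tool_rot: [3.141, -0.003, 0.002]
contact_force: [-0.4, 0.3, -0.4]
opening: 0.085
```

Run:
```python
from look import *
look('16',(60,60,400,540),(100,100,480,480))
t=ctrl.get_image('top');s=ctrl.get_image('side')
for n,im,box in(('t',t,(255,200,395,310)),('s',s,(270,170,395,250))):
    for c,lo,hi in(('red',(0,200,120),(4,255,255)),('orange',(8,210,180),(16,255,255)),('black',(0,0,0),(180,255,45))):
        print(n,c,blobs(mask(im,lo,hi,box),100))
d=cv2.absdiff(np.load('pics/t0.npy'),t['color']).max(2); print('diff blobs',blobs((cv2.GaussianBlur(d,(5,5),0)>40).astype(np.uint8)*255,25))
```

```text
t red [(np.int32(342), array([319.2, 271.5]), array([309, 261,  21,  22], dtype=int32))]
t orange [(np.int32(288), array([364.7, 250.2]), array([355, 241,  20,  19], dtype=int32))]
t black [(np.int32(332), array([290.2, 235.4]), array([281, 225,  20,  22], dtype=int32))]
s red [(np.int32(257), array([288.1, 215.9]), array([270, 206,  37,  24], dtype=int32)), (np.int32(369), array([331., 229.]), array([322, 218,  19,  23], dtype=int32))]
s orange [(np.int32(303), array([336.4, 202.6]), array([329, 192,  17,  22], dtype=int32))]
s black [(np.int32(342), array([287. , 229.7]), array([279, 219,  17,  22], dtype=int32))]
diff blobs [(np.int32(103), array([326.6, 231.8]), array([317, 229,  20,   6], dtype=int32)), (np.int32(1222), array([613.9, 326.1]), array([585, 313,  55,  28], dtype=int32)), (np.int32(528), array([176.7, 335.8]), array([166, 321,  23,  31], dtype=int32)), (np.int32(1399), array([140.8, 338.2]), array([115, 322,  51,  34], dtype=int32)), (np.int32(5181), array([523.7, 430.2]), array([400, 415, 240,  33], dtype=int32)), (np.int32(3733), array([344.5, 465.2]), array([250, 435, 158,  45], dtype=int32)), (np.int32(1836), array([585.9, 471.6]), array([515, 454, 125,  26], dtype=int32))]
```

View pics/side_16.png

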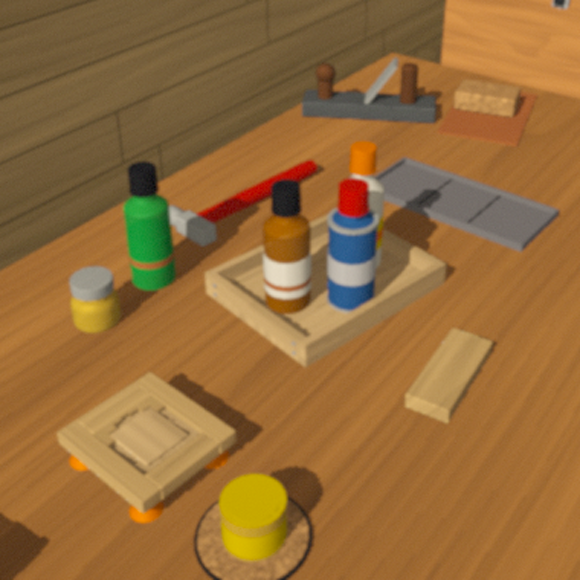

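View pics/top_16.png

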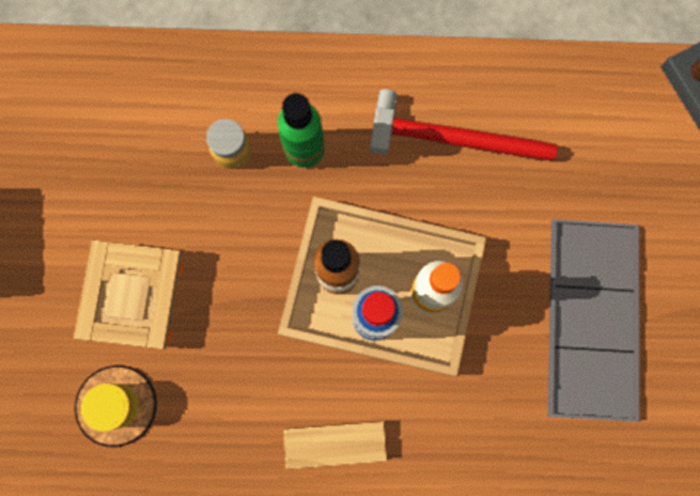

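The three caps are within about 0.6 px of their starting pixels, and the tin is centred on the cork. The only other changes are the arm and shadows. I'm handing it in.

```bash
python3 -c "
from station import ctrl
print(ctrl.finish_job())"
```

```text
the job is handed in; nothing more can be done
None
```

The job is done and handed in. The arm finished at t ≈ 62 s of the 128 s allowed. I stood white, blue and amber in the grey drip tray, put the wax tin on the cork mat, then returned amber, blue and white to their places in the caddy.

**Final checks:**
- **Bottles:** each cap is within about 0.6 px (roughly 1 mm) of its starting position in both views, and all three stand upright.
- **Tin:** the top view puts its centre at (0.414, 0.335), against the cork centre at (0.413, 0.335). The side view agrees within about 2 mm, so it sits wholly on the cork with about 18 mm or more to spare.
- **Bystanders:** comparing the start and end top pictures shows no change at the hammer, screw jar, offcut or green bottle.
- **Forces:** the readings I saw at the end of each move never exceeded about 6 N.

**What disagreed:** at the tin grasp the arm stopped about 5 mm higher and 3–4 mm farther in x than I commanded. I did not find the cause. I allowed for it when placing the tin and set it down by watching the contact force.

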